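# Fill the nut hopper and turn the inspection mirror to its marker

## Task

Tip all three walnuts from the aluminium tray into the white hopper, then stand the empty tray upright back where it stood and let go of it. Then take the inspection mirror by the grip tab on its top and turn it until the stand's small camera sees the marker disc on the hopper's side in the middle of the mirror, and keep hold of it: the mirror springs back when released, so finish while still holding it still at that angle. Leave the other things on the worktop where they are.

Things in the scene. Friction and masses are not known exactly. Their poses are not given: they have to be found in the camera images.
- tray_grip (a point): Centre of the wooden handle bar of the open aluminium tray (130 mm long, 88 wide, walls 32 tall, 4 thick, 0.22 kg). The bar, 16 mm thick and 20 tall, crosses the tray's middle from side to side, its centre 85 mm above the tray's underside and its lower edge 71 mm above the tray's floor. Axes: x along the tray to its pouring end, y along the bar, z up. Starts upright on the worktop.
- tray_lip (a point): Middle of the tray's pouring edge, 66 mm along the tray's x from the handle bar and 73 mm below its centre; axes as tray_grip. This end has no wall, only the floor ramped up by 15 degrees (8 mm) over its last 30 mm: tip it 35 to 55 degrees, this end down, and the walnuts roll out.
- walnut1: A loose walnut, 32 mm long and 26 mm thick, 14 g, lying in the tray at the start; origin at its centre.
- walnut2: A loose walnut, 32 mm long and 26 mm thick, 14 g, lying in the tray at the start; origin at its centre.
- walnut3: A loose walnut, 32 mm long and 26 mm thick, 14 g, lying in the tray at the start; origin at its centre.
- hopper: White square hopper fixed to the worktop: a bin 84x84 mm outside, 76x76 inside, 100 mm tall, under a funnel that widens to a square mouth of 150 mm; rim 154 mm above the worktop, 160 mm across. Origin at the centre of its foot, x and y square to its sides, z up.
- hopper_mouth (a point): Centre of the hopper's mouth, at the height of the rim (0.154).
- marker (a point): The marker: centre of a dark steel disc with a raised cross, 40 mm across, upright on the hopper's bin on its +y side (left side seen from the robot), 70 mm above the worktop.
- lens (a point): Front of the lens of the small black camera at the robot's end of the inspection stand, 70 mm above the worktop, looking level straight at the mirror's face centre 126 mm away. The camera (44 mm wide, 92 mm high) is fixed on the stand's base rail, 225x70x12 mm.
- mirror_face_centre (a point): Centre of the mirror's reflecting face, 70 mm above the worktop; the upright pivot axis runs through it. Fixed to the stand: x points from the lens to the mirror, z up. At joint value 0 the mirror's face looks straight back at the lens (-x).
- mirror_grip (a point): Centre of the black grip tab on top of the mirror, on the pivot axis, 114 mm above the worktop. The tab is 12 mm thick, 44 wide and stands 97 to 131 mm above the worktop. Turns with the mirror: x (through its thickness) points out of the mirror's back, y along its width, z up. The mirror below is 70 mm wide and 42 to 98 mm above the worktop.
- mirror (a joint): Turn of the mirror about its upright pivot, rad: 0 facing the lens, where it starts and where a weak spring (0.06 N m/rad) returns it when let go; grows counter-clockwise seen from above to a stop at 1.55. Positive turns swing the view towards the hopper.
- sight (a point): The camera's line of sight after the mirror (invisible): origin at the mirror's face centre, x axis level along the way the camera looks after reflection (back at the lens at joint value 0, turning twice as far as the mirror), y to the left of that line, z up.
- black_mug: Bystander: black mug, 80x116x95 mm; origin at its underside.
- shaker: Bystander: short steel shaker, 47 mm across, 82 mm tall; origin at its underside.
- sauce_dish: Bystander: small white dish, 74 mm across, 20 mm tall; origin at its underside.
- teaspoon: Bystander: teaspoon lying flat, 139x30x10 mm; origin at its underside.
- glass: Bystander: clear tumbler, 62 mm across, 82 mm tall; origin at its underside.
- scissors: Bystander: kitchen scissors lying flat, 87x199x9 mm; origin at its underside.

How it is judged:
By the outcome, as a careful person would: the job done as asked, in the order asked, and still so for the second after the job is handed in, while the arm keeps its last pose, push and grip.
It also fails if it takes over 67 s, if anything falls off the work surface, if the arm or the gripper's body presses on something with over 40 N, if the wrist force passes 120 N, or if a joint passes its speed limit or range.

## Robot

A 7-joint arm with a two-finger parallel gripper is mounted at the origin on a cart in front of the work surface, level with it; the furniture and walls round the work are solid. World frame = base frame: x ahead of the robot, y to its left, z up, the work surface at z = 0. Lengths are in m, angles in rad, forces in N, time in s.
With the tool pointing down it reaches from about 0.425 to 0.925 m from the base axis. Payload 6.8 kg.
Tool frame: the origin (TCP) lies on the front face of the gripper's body, between the roots of the fingers; the fingertips stand 73 mm ahead of it and the grasp point (between the pads) lies 54 mm ahead of it; z points along the fingers, y is the direction in which the jaws open and shut (so a half turn about z gives the same grasp; the last joint's range is limited). The gripper opens to 85 mm and grips with 20 to 120 N. Pads are 22 mm wide; open, the fingers measure 114 mm over their backs; the gripper's body (76 mm by 85 mm) begins 54 mm behind the grasp point. The pads swing forward as they close: fully open they stand 13 mm farther back than shut.
Start: joints at [1.099, 0.477, 0.022, 1.555, -0.011, 1.109, -0.083], TCP at [0.24, -0.631, 0.304] pointing down, gripper open.
Joint ranges: [-2.96, 2.96], [-0.34, 2.1], [-1.41, 1.46], [0.24, 2.44], [-1.37, 4.51], [0.17, 1.92], [-2.96, 2.96]. Speed limits (rad/s): [2.39, 2.39, 3.14, 3.14, 3.14, 3.14, 3.14].

## Interface

Orientations are given as a unit quaternion [w, x, y, z].
In Python, from station import get_obs, read_camera, hand_in, spot_in, cut_out, spot_point gives the robot as it stands. The module is installed in compiled form; this text tells all that it offers.
- The arm moves only by the tool move_arm, never from a script. Its arguments are lists of equal length, an entry for each row: "gripper": the opening, from 0 (shut) to 1 (fully open); "xyz": the shift along the tool's x, y, z in cm, a list of three; "twist": the turn about the tool's z in rad. A call has 1 to 5 rows; each row is the pose to reach, as a shift and turn from the pose commanded when the call began, along the tool's axes at that moment; what a row does not reach only later rows make up. A row lasts 1/12 s, in which the tool goes at most 41.7 mm and 7.16 degrees, less where a joint would pass 70% of its speed; a pose out of reach is approached as far as the arm can. A call with a gripper value outside its range is refused whole. The fingers move at their own pace and stop on an object; "squeeze" is the grip in N (left out, the last holds). Time passes only in rows, so rows that repeat a pose let the fingers close. It gives the time, the measured TCP pose, the force and the opening at its end, in the units of the state.
- get_obs(): the state, without advancing time (a new reading comes with each control period).
- read_camera(name): name is "side" or "top" or "wrist"; returns a dict with "pixels" (420x560x3 uint8, red, green, blue), "fx", "fy", "cx", "cy" (pixels), "R" (3x3) and "t" (3): a world point X has camera coordinates R X + t. Camera axes: x right, y down, z forward; pixel columns grow to the right and rows downward; lengths in m; the calibration is good to about 2 mm. A picture is of the moment at which its call begins. There is no depth.
- hand_in(): hands the job in, once; it reports no verdict.
Trained networks look in the newest picture that a camera, given by its name, has taken for a name from the list of things; names that differ only in an ending like _2 or _b are one class to them, and where a whole thing is asked for, a point or a joint stands for the part that bears it (a point fixed in the world has none). Each returns a list of dicts, best first, with "p" (0 to 1); they miss things now and then, are a little off and sometimes report something else, mostly with a low value. They report only what shows in the picture. A call takes as long as a camera call.
- spot_in(query, camera): "centre" ([x, y, z] in m, in world coordinates, good to about 4 mm: the middle of the surface that is visible of it).
- cut_out(query, camera): "pixels" (420x560 bool, what is visible of it).
- spot_point(query, camera): "centre" ([x, y, z] in m, in world coordinates, good to about 4 mm: a listed point, or the origin of a listed thing).
The state is a dict: "t": time; "q": joint angles; "joint_vel": joint speeds; "joint_torque": joint torques, N m; "eef_pos": TCP position; "tool_rot": TCP orientation; "contact_force": force on the tool from outside, world axes, zero at the start; "torque": the same for the moment, N m; "gripper_width": opening from 0.0 (shut) to 1.0 (fully open).
Only numpy, scipy, OpenCV 4.12 (cv2) and the standard library are available. Lean on these libraries where they do the work, as an engineer would, in place of code of your own. Each camera call takes 0.05 s, during which the arm holds its last target.

## Working session

There is one attempt and no reset: what is moved stays moved. The work goes in short steps, Python scripts to look and compute and a tool call to move; the robot and the scene stay as the last step left them, time stands still between calls to the robot, and variables do not carry over. Pictures are saved under pics/ and viewed, and the job is handed in when it is done.

Besides the shell and the picture viewer there is one more tool, called after ">>>" in YAML: its name, and indented under it one key for each argument. move_arm: Moves the arm, as the interface text tells. Its arguments: {"type":"object","properties":{"gripper":{"type":"array","items":{"type":"number"}},"xyz":{"type":"array","items":{"type":"array","items":{"type":"number"}}},"twist":{"type":"array","items":{"type":"number"}},"squeeze":{"type":"number"}},"required":["gripper","xyz","twist"]}

```bash
mkdir -p pics; cat > h.py <<'E'
import numpy as np, cv2
from station import *
def save(n,f):
    c=read_camera(n); cv2.imwrite('pics/'+f,cv2.cvtColor(c['pixels'],cv2.COLOR_RGB2BGR)); return c
def proj(c,X):
    p=c['R']@np.array(X)+c['t']; return c['fx']*p[0]/p[2]+c['cx'],c['fy']*p[1]/p[2]+c['cy']
E
python3 - <<'E'
from h import *
import numpy as np
o=get_obs(); print({k:np.round(v,3) for k,v in o.items()})
for n in ['top','side']:
    c=save(n,n+'1.png'); print(n,np.round(-np.array(c['R']).T@c['t'],3),np.round(c['R'],2).tolist())
    for q in ['tray_grip','tray_lip','hopper','hopper_mouth','marker','lens','mirror_face_centre','mirror_grip','walnut1','black_mug','shaker','sauce_dish','teaspoon','glass','scissors']:
        print(n,q,[(round(d['p'],2),np.round(d['centre'],3).tolist()) for d in spot_point(q,n)[:3]])
E
```

```text
{'t': np.float64(0.0), 'q': array([ 1.099,  0.478,  0.022,  1.556, -0.011,  1.109, -0.083]), 'joint_vel': array([ 0.   , -0.   ,  0.002, -0.001, -0.001,  0.   ,  0.001]), 'joint_torque': array([ 0.0000e+00, -5.9645e+01,  1.6080e+00, -2.8120e+01,  1.2000e-02,
        9.0000e-03,  0.0000e+00]), 'eef_pos': array([ 0.24 , -0.63 ,  0.303]), 'tool_rot': array([-0.001,  0.983,  0.181, -0.   ]), 'contact_force': array([ 0.01 , -0.623,  0.445]), 'torque': array([ 0.05 , -0.016, -0.043]), 'gripper_width': np.float64(0.999)}
top [ 0.42  -0.009  1.107] [[-0.0, -1.0, 0.01], [-0.99, 0.0, -0.17], [0.17, -0.01, -0.99]]
top tray_grip [(0.97, [0.471, -0.286, 0.086])]
top tray_lip [(0.87, [0.451, -0.221, 0.01])]
top hopper [(0.86, [0.514, 0.015, 0.001]), (0.75, [0.762, 0.225, -0.001])]
top hopper_mouth [(0.63, [0.515, 0.012, 0.152]), (0.23, [0.676, -0.189, 0.003])]
top marker [(0.64, [0.515, 0.06, 0.071])]
top lens [(0.82, [0.437, 0.304, 0.074])]
top mirror_face_centre [(0.89, [0.564, 0.284, 0.069]), (0.71, [0.465, -0.331, 0.018]), (0.52, [0.73, 0.063, 0.001])]
top mirror_grip [(0.57, [0.678, -0.188, 0
[... 759 characters left out ...]
)]
side marker [(0.76, [0.519, 0.062, 0.072])]
side lens [(0.68, [0.436, 0.304, 0.07])]
side mirror_face_centre [(0.92, [0.565, 0.283, 0.068])]
side mirror_grip [(0.91, [0.56, 0.281, 0.114]), (0.19, [0.679, -0.19, 0.002])]
side walnut1 [(0.58, [0.47, -0.327, 0.016]), (0.46, [0.498, -0.313, 0.014]), (0.44, [0.463, -0.269, 0.017])]
side black_mug [(0.83, [0.761, 0.221, -0.002])]
side shaker [(0.73, [0.737, 0.065, 0.002])]
side sauce_dish [(0.65, [0.681, -0.19, -0.0]), (0.65, [0.466, -0.327, 0.017])]
side teaspoon [(0.68, [0.398, 0.018, 0.0]), (0.29, [0.437, 0.304, 0.071])]
side glass [(0.57, [0.713, -0.299, -0.002])]
side scissors [(0.57, [0.788, -0.106, 0.001]), (0.22, [0.514, 0.014, 0.155])]
```

View pics/top1.png

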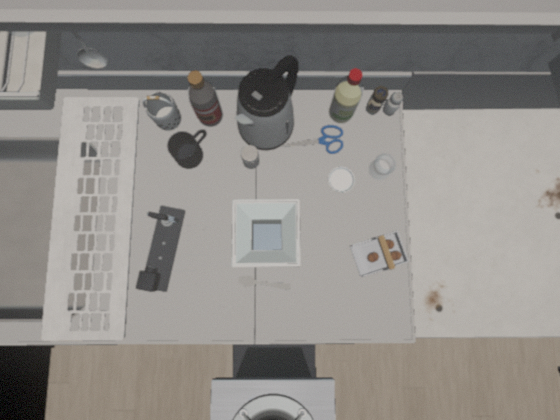

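View pics/side1.png

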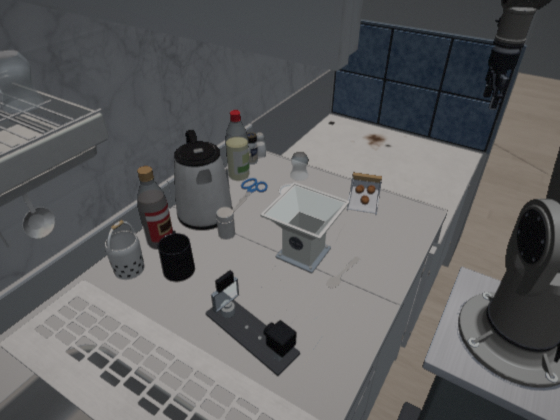

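```bash
python3 - <<'E'
import cv2
a=cv2.imread('pics/top1.png')[220:290,330:430]; b=cv2.imread('pics/side1.png')[150:270,260:400]
cv2.imwrite('pics/z1.png',cv2.resize(a,None,fx=8,fy=8,interpolation=2)); cv2.imwrite('pics/z2.png',cv2.resize(b,None,fx=5,fy=5,interpolation=2))
E
```

```text
(no output)
```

View pics/z1.png

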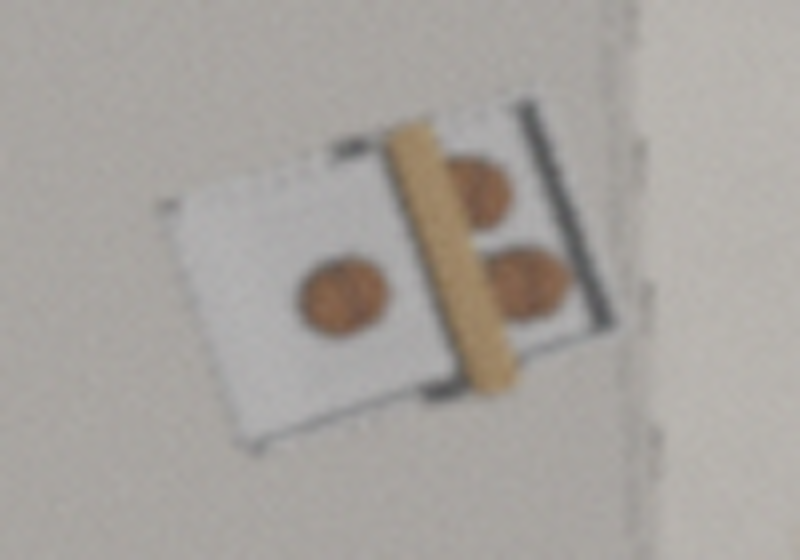

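View pics/z2.png

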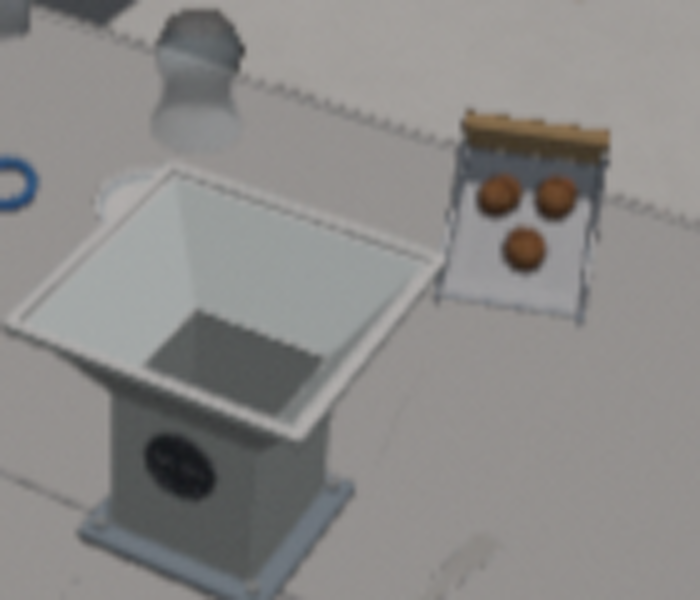

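>>> move_arm:
  gripper: [1,1,1,1,1]
  xyz:
    - [0,-4,0]
    - [0,-8,0]
    - [0,-12,0]
    - [0,-16,0]
    - [0,-20,0]
  twist: [0,0,0,0,0]

```text
t: 2.02
eef_pos: [0.1683, -0.4422, 0.3038]
tool_rot: [0.0, 0.984, 0.181, 0.0]
contact_force: [0.1, 0.4, 0.7]
gripper_width: 1.002
```

>>> move_arm:
  gripper: [1,1,1,1,1]
  xyz:
    - [0,-4,0]
    - [0,-8,0]
    - [0,-12,0]
    - [0,-16,0]
    - [0,-16,0]
  twist: [0,0,0,0,0]

```text
t: 2.43
eef_pos: [0.1087, -0.2882, 0.3026]
tool_rot: [-0.002, 0.984, 0.181, -0.001]
contact_force: [-0.7, 0.4, -1.0]
gripper_width: 1.0
```

```bash
python3 -c "
from h import *
print(get_obs()['q'].round(3))"
```

```text
[ 1.066 -0.16  -0.052  2.327 -0.01   0.979 -0.188]
```

>>> move_arm:
  gripper: [1,1,1]
  xyz:
    - [0,-4,0]
    - [0,-8,0]
    - [0,-12,0]
  twist: [0,0,0]

```text
t: 2.68
eef_pos: [0.0819, -0.2132, 0.306]
tool_rot: [-0.001, 0.983, 0.183, -0.0]
contact_force: [1.6, -0.5, 1.4]
gripper_width: 1.0
```

```bash
python3 -c "
from h import *
print(get_obs()['q'].round(3))"
```

```text
[ 1.248 -0.336 -0.235  2.434 -0.09   1.038 -0.131]
```

>>> move_arm:
  gripper: [1,1,1]
  xyz:
    - [0,-4,0]
    - [0,-8,0]
    - [0,-8,0]
  twist: [0,0,0]

```text
t: 2.93
eef_pos: [0.0712, -0.2005, 0.3056]
tool_rot: [-0.03, 0.984, 0.176, 0.001]
contact_force: [-0.0, 0.6, -0.3]
gripper_width: 0.999
```

```bash
python3 -c "
from h import *
print(get_obs()['q'].round(3),get_obs()['tool_rot'])"
```

```text
[ 1.349 -0.337 -0.28   2.435 -0.127  1.091 -0.068] [-0.02963437  0.98385822  0.17647323  0.0014136 ]
```

>>> move_arm:
  gripper: [1,1,1,1]
  xyz:
    - [0,-4,0]
    - [0,-8,0]
    - [0,-12,0]
    - [0,-12,0]
  twist: [0,0,0,0]

```text
t: 3.27
eef_pos: [0.0592, -0.1883, 0.3078]
tool_rot: [-0.063, 0.982, 0.18, 0.011]
contact_force: [-0.1, -0.1, -0.2]
gripper_width: 0.998
```

>>> move_arm:
  gripper: [1,1,1,1,1]
  xyz:
    - [0,4,0]
    - [0,8,0]
    - [0,12,0]
    - [0,16,0]
    - [0,20,0]
  twist: [0,0,0,0,0]

```text
t: 3.68
eef_pos: [0.1306, -0.3758, 0.283]
tool_rot: [-0.063, 0.982, 0.179, 0.011]
contact_force: [-0.4, 1.0, 1.1]
gripper_width: 0.997
```

```bash
python3 -c "
from h import *
print(get_obs()['q'].round(3),get_obs()['tool_rot'])"
```

```text
[ 1.353  0.109 -0.253  2.124 -0.034  1.026 -0.091] [-0.0626168   0.98173715  0.17932731  0.01063118]
```

```bash
cat > kin.py <<'E'
import numpy as np
from scipy.spatial.transform import Rotation as Rn
from scipy.optimize import least_squares
S=[([1.099,0.478,0.022,1.556,-0.011,1.109,-0.083],[.24,-.63,.303],[-.001,.983,.181,0]),
([1.066,-0.16,-0.052,2.327,-0.01,0.979,-0.188],[.1087,-.2882,.3026],[-.002,.984,.181,-.001]),
([1.248,-0.336,-0.235,2.434,-0.09,1.038,-0.131],[.0819,-.2132,.306],[-.001,.983,.183,0]),
([1.349,-0.337,-0.28,2.435,-0.127,1.091,-0.068],[.0712,-.2005,.3056],[-.03,.984,.176,.001]),
([1.353,0.109,-0.253,2.124,-0.034,1.026,-0.091],[.1306,-.3758,.283],[-.063,.982,.179,.011])]
LO=np.array([-2.96,-.34,-1.41,.24,-1.37,.17,-2.96]);HI=np.array([2.96,2.1,1.46,2.44,4.51,1.92,2.96])
def fk(q,P):
    o,d0,L1,a1,L2,a2,L3,a3,o7,o5=P
    Z=lambda a:Rn.from_euler('z',a).as_matrix(); Y=lambda a:Rn.from_euler('y',a).as_matrix()
    p=np.array([0,0,d0]);R=Z(o+q[0])@Y(q[1])
    p=p+R@[a1,0,L1]; R=R@Z(q[2])@Y(q[3])
    p=p+R@[a2,0,L2]; R=R@Z(q[4]+o5)@Y(q[5])
    p=p+R@[a3,0,L3]; R=R@Z(q[6]+o7)
    return p,R
def fit(S,x0=(-2.3,.3,.4,0,.4,0,.2,0,0,0)):
    def res(P):
        r=[]
        for q,p,w in S:
            pp,R=fk(q,P); r+=list(pp-p); T=Rn.from_quat([w[1],w[2],w[3],w[0]]).as_matrix(); r+=list(.3*(R-T).ravel())
        return np.array(r+list(.001*np.array(P)))
    best=None
    for o7 in np.arange(0,6.3,.7):
        x=list(x0);x[8]=o7
        s=least_squares(res,x)
        if best is None or s.cost<best.cost:best=s
    return best.x,np.abs(res(best.x)).max(),best.cost
if __name__=='__main__':
    P,m,c=fit(S);print(P.round(4),m,c)
    for q,p,w in S: 
        pp,R=fk(q,P);print((pp-p).round(4))
E
python3 kin.py
```

```text
[-2.3213  0.4564  0.5355  0.015   0.5185  0.1094  0.3007 -0.005   1.6456
  0.0401] 0.02105127948450143 0.0014697458707780373
[ 0.0128 -0.0005 -0.0081]
[-0.0211  0.0003  0.0025]
[-0.0159 -0.0132  0.0026]
[-0.0045 -0.0082  0.0019]
[0.0022 0.0148 0.001 ]
```

```bash
cat > k2.py <<'E'
from kin import *
import itertools
for s in itertools.product([1,-1],repeat=4):
    S2=[([q[0]*s[0],q[1],q[2]*s[1],q[3],q[4]*s[2],q[5],q[6]*s[3]],p,w) for q,p,w in S]
    b=min((fit(S2,(o,.3,.4,0,.4,0,.2,0,0,0)) for o in (-2.3,-.1)),key=lambda t:t[2])
    print(s,b[2],b[1],b[0].round(3))
E
python3 k2.py | sort -k5 | head -20
```

```text
1.790e-01 -7.100e-02  1.450e+00 -8.000e-02]
  1.820e-01 -6.900e-02  1.672e+00 -7.600e-02]
(-1, -1, -1, -1) 0.0009228113947217088 0.023504532855078086 [-0.118  0.316  0.531  0.017  0.517  0.195  0.083 -0.043  1.457 -0.007]
(1, 1, 1, 1) 0.0014697458707780373 0.02105127948450143 [-2.321  0.456  0.535  0.015  0.519  0.109  0.301 -0.005  1.646  0.04 ]
(-1, -1, -1, 1) 0.004247729608461365 0.040816015700151836 [-0.117  0.307  0.531  0.016  0.514  0.202  0.069 -0.049  1.679 -0.002]
(-1, -1, 1, -1) 0.004619641952437576 0.036729520297466865 [-0.134  0.289  0.538  0.01   0.468  0.106  0.164 -0.046  1.439  0.101]
(1, 1, -1, 1) 0.005134030463287907 0.03604742564489473 [-2.300e+00  3.040e-01  5.390e-01 -2.000e-03  4.560e-01  1.090e-01
(1, 1, 1, -1) 0.005246437873098084 0.04454574005828692 [-2.319  0.449  0.535  0.015  0.517  0.12   0.285 -0.011  1.426  0.036]
(-1, -1, 1, 1) 0.0063429563637170585 0.03727695021425918 [-0.134  0.29   0.538  0.01   0.468  0.113  0.159 -0.05   1.662  0.105]
(1, 1, -1, -1) 0.007284637857094224 0.036580120488548744 [-2.299e+00  3.060e-01  5.390e-01 -1.000e-03  4.560e-01 
[... 327 characters left out ...]
0.053  0.513  0.06   0.617  0.603 -0.702 -0.092  1.492 -0.022]
(-1, 1, -1, -1) 0.04034185268337136 0.12677342555821686 [ 0.024  0.341  0.563  0.087  0.62  -0.284  0.51   0.359  1.314 -0.053]
(1, -1, -1, -1) 0.042600851234264096 0.11484787723912093 [-2.347 -0.052  0.515  0.062  0.618  0.592 -0.691 -0.081  1.65   0.039]
(1, -1, 1, 1) 0.044768112342874214 0.12074743931157728 [-2.473  0.355  0.554  0.102  0.643 -0.261  0.485  0.382  1.786  0.071]
(-1, 1, -1, 1) 0.04956373515515992 0.12664041081631114 [ 0.02   0.338  0.564  0.085  0.618 -0.29   0.513  0.359  1.534 -0.05 ]
(1, -1, 1, -1) 0.05438756724022456 0.12093574952440778 [-2.47   0.352  0.555  0.1    0.641 -0.27   0.492  0.384  1.566  0.068]
```

>>> move_arm:
  gripper: [1,1,1,1,1]
  xyz:
    - [2.8,-2.8,0]
    - [5.6,-5.6,0]
    - [8.4,-8.4,0]
    - [11.2,-11.2,0]
    - [14,-14,0]
  twist: [0,0,0,0,0]

```text
t: 4.1
eef_pos: [0.212, -0.1932, 0.3064]
tool_rot: [-0.063, 0.982, 0.179, 0.011]
contact_force: [1.5, -0.0, 0.4]
gripper_width: 0.999
```

```bash
cat >> h.py <<'E'
def log():
    o=get_obs(); 
    with open('log.txt','a') as f: f.write(repr((o['t'].item(),o['q'].tolist(),o['eef_pos'].tolist(),o['tool_rot'].tolist(),o['joint_vel'].tolist()))+'\n')
    print(o['q'].round(3),o['eef_pos'].round(4),o['tool_rot'].round(4)); return o
E
python3 -c "
from h import *
log()"
```

```text
Traceback (most recent call last):
  File "h.py", line 9, in log
    with open('log.txt','a') as f: f.write(repr((o['t'].item(),o['q'].tolist(),o['eef_pos'].tolist(),o['tool_rot'].tolist(),o['joint_vel'].tolist()))+'\n')
                                                 ^^^^^^^^^^^
AttributeError: 'float' object has no attribute 'item'
```

>>> move_arm:
  gripper: [1,1,1,1,1]
  xyz:
    - [2.8,-2.8,0]
    - [5.6,-5.6,0]
    - [8.4,-8.4,0]
    - [11.2,-11.2,0]
    - [14,-14,0]
  twist: [0,0,0,0,0]

```text
t: 4.52
eef_pos: [0.2935, -0.0137, 0.3297]
tool_rot: [-0.062, 0.982, 0.179, 0.011]
contact_force: [1.2, -0.1, -0.2]
gripper_width: 1.004
```

```bash
python3 -c "
from h import *
log()"
```

```text
Traceback (most recent call last):
  File "h.py", line 9, in log
    with open('log.txt','a') as f: f.write(repr((o['t'].item(),o['q'].tolist(),o['eef_pos'].tolist(),o['tool_rot'].tolist(),o['joint_vel'].tolist()))+'\n')
                                                 ^^^^^^^^^^^
AttributeError: 'float' object has no attribute 'item'
```

>>> move_arm:
  gripper: [1,1,1,1]
  xyz:
    - [1,-4,0]
    - [0,-8,0]
    - [-2,-11,0]
    - [-5,-12,0]
  twist: [0,0,0,0]

```text
t: 4.85
eef_pos: [0.2594, 0.0576, 0.3403]
tool_rot: [-0.058, 0.982, 0.18, 0.013]
contact_force: [-0.8, -0.9, 0.2]
gripper_width: 0.997
```

```bash
sed -i "s/o\['t'\].item()/float(o['t'])/; s/\.tolist()/.tolist()/g" h.py; sed -i "s/\(o\['[a-z_]*'\]\)\.tolist()/np.array(\1).tolist()/g" h.py; python3 -c "
from h import *
log()"
```

```text
[ 0.518 -0.327 -0.64   2.314 -0.35   1.103 -1.145] [0.2594 0.0576 0.3403] [-0.058   0.9819  0.1798  0.0126]
```

>>> move_arm:
  gripper: [1,1,1]
  xyz:
    - [-4,0,0]
    - [-8,0,0]
    - [-12,0,0]
  twist: [0,0,0]

```text
t: 5.1
eef_pos: [0.2391, 0.045, 0.3312]
tool_rot: [-0.063, 0.982, 0.178, 0.006]
contact_force: [0.2, 0.2, -0.4]
gripper_width: 1.002
```

```bash
python3 -c "
from h import *
log()"
```

```text
[ 0.098 -0.333 -0.302  2.373 -0.252  1.087 -1.282] [0.2391 0.045  0.3312] [-0.0628  0.9819  0.1784  0.0064]
```

>>> move_arm:
  gripper: [1,1,1,1,1]
  xyz:
    - [-10,0,0]
    - [-10,0,0]
    - [-12,0,0]
    - [-12,0,0]
    - [-12,0,0]
  twist: [0,0,0,0,0]

```text
t: 5.52
eef_pos: [0.2144, 0.0175, 0.3082]
tool_rot: [-0.069, 0.984, 0.166, -0.014]
contact_force: [-0.3, -3.1, 1.0]
gripper_width: 0.995
```

```bash
python3 -c "
from h import *
log()"
```

```text
[ 0.299 -0.337 -0.371  2.428 -0.287  1.091 -1.145] [0.2144 0.0175 0.3082] [-0.069   0.9836  0.1661 -0.014 ]
```

>>> move_arm:
  gripper: [1,1]
  xyz:
    - [-20,0,0]
    - [-20,0,0]
  twist: [0,0]

```text
t: 5.68
eef_pos: [0.2062, 0.0065, 0.3036]
tool_rot: [-0.077, 0.979, 0.185, -0.023]
contact_force: [0.9, -0.7, 0.2]
gripper_width: 1.002
```

```bash
python3 -c "
from h import *
log()"
```

```text
[ 0.507 -0.337 -0.48   2.433 -0.326  1.116 -0.98 ] [0.2062 0.0065 0.3036] [-0.0769  0.9794  0.1851 -0.0229]
```

>>> move_arm:
  gripper: [1]
  xyz:
    - [-30,0,0]
  twist: [0]

```text
t: 5.77
eef_pos: [0.1955, -0.0161, 0.3045]
tool_rot: [-0.081, 0.979, 0.183, -0.034]
contact_force: [0.9, -0.9, 0.5]
gripper_width: 1.001
```

```bash
python3 -c "
from h import *
log()"
```

```text
[ 0.58  -0.337 -0.455  2.434 -0.302  1.15  -0.903] [ 0.1955 -0.0161  0.3045] [-0.0807  0.9792  0.1828 -0.0338]
```

```bash
cat > kin3.py <<'E'
import numpy as np,sys
from scipy.spatial.transform import Rotation as Rn
from scipy.optimize import least_squares
from kin import S as S0,LO,HI
def data():
    S=[(np.array(a),np.array(b),np.array(c)) for a,b,c in S0]
    for l in open('log.txt'):
        e=eval(l); S.append((np.array(e[1]),np.array(e[2]),np.array(e[3])))
    return S
Z=lambda a:Rn.from_euler('z',a).as_matrix(); Y=lambda a:Rn.from_euler('y',a).as_matrix()
sg=-1
def fk(q,P):
    d0=P[0];v1,v2,v3,v0=P[1:4],P[4:7],P[7:10],P[14:17]
    s=P[17] if len(P)>17 else sg
    R=Z(P[10]+sg*q[0]); p=np.array([0,0,d0])+R@[v0[0],v0[1],0]; R=R@Y(q[1])
    p=p+R@v1; R=R@Z(sg*q[2])@Y(q[3])
    p=p+R@v2; R=R@Z(sg*q[4]+P[11])@Y(q[5]+P[13])
    p=p+R@v3; R=R@Z(sg*q[6]+P[12])
    return p,R
def res(P,S):
    r=[]
    for q,p,w in S:
        pp,R=fk(q,P); r+=list(pp-p); T=Rn.from_quat([w[1],w[2],w[3],w[0]]).as_matrix(); r+=list(.3*(R-T).ravel())
    return np.array(r+list(.0005*np.array(P)))
def fit(S):
    best=None
    for o7 in np.arange(0,6.3,.8):
        x=np.array([.3,0,0,.4,0,0,.4,0,0,.2,-.1 if sg<0 else -2.3,0,o7,0,0,0,0])
        s=least_squares(res,x,args=(S,))
        if best is None or s.cost<best.cost:best=s
    return best
if __name__=='__main__':
    S=data()
    for sg in (-1,1):
        b=fit(S); print(sg,b.cost,b.x.round(3),np.abs(b.fun).max())
E
python3 kin3.py
```

```text
-1 1.0621489651817553e-06 [ 2.870e-01  0.000e+00 -1.500e-02  5.410e-01 -0.000e+00 -3.100e-02
  4.720e-01 -1.000e-03 -0.000e+00  2.540e-01  0.000e+00  0.000e+00
  1.571e+00  0.000e+00 -1.000e-03 -1.500e-02  0.000e+00] 0.0007855140003206838
1 0.08452835135142381 [-0.524  0.192  0.319  0.15   1.391 -0.89   1.022  0.309  0.095 -2.425
 -1.398  0.11   2.538  0.032  0.128  0.318  0.   ] 0.14533258171616764
```

```bash
cat > plan.py <<'E'
from kin3 import *
P=fit(data()).x
rng=np.random.default_rng(0)
def ik(p,R,q0=None,n=30,m=.03):
    best=(9,None)
    def f(q):
        pp,RR=fk(q,P); return np.r_[(pp-p)*1,.3*(Rn.from_matrix(R.T@RR).as_rotvec())]
    for i in range(n):
        x=q0 if (i==0 and q0 is not None) else rng.uniform(LO+m,HI-m)
        s=least_squares(f,np.clip(x,LO+m,HI-m),bounds=(LO+m,HI-m),max_nfev=60)
        e=np.abs(s.fun).max()
        if e<best[0]: best=(e,s.x)
        if e<1e-4: break
    return best
def trayR(psi): return Z(psi)
def graspR(psi,al,s,flip):
    T=Z(psi); z=np.array([0,0,-np.cos(al)])+s*np.sin(al)*T[:,1]; y=T[:,0]*flip; return np.c_[np.cross(y,z),y,z]
if __name__=='__main__':
    psi=np.radians(107);G=np.array([.472,-.286,.087]);M=np.array([.515,.013,.154])
    for s in (1,-1):
      for al in (30,40,50,60,75):
        for flip in (1,-1):
          a=np.radians(al);R=graspR(psi,a,s,flip);rel=R.T@trayR(psi)
          e,q=ik(G-.054*R[:,2],R)
          out=[]
          for ph in (50,70,90):
            R2=R@Z(s*np.radians(ph)); T2=R2@rel
            lip=T2@[.066,0,-.073]; G2=M+[0,0,.01]-lip; tilt=np.degrees(np.arcsin(-T2[2,0])); roll=np.degrees(np.arcsin(T2[2,1]))
            e2,q2=ik(G2-.054*R2[:,2],R2)
            out.append((ph,round(e2,3),int(tilt),int(roll),int(np.degrees(np.arctan2(T2[1,0],T2[0,0])))))
          print(s,al,flip,round(e,4),out)
E
python3 plan.py
```

```text
1 30 1 0.0 [(50, np.float64(0.0), 22, -8, 61), (70, np.float64(0.0), 28, -16, 39), (90, np.float64(0.0), 29, -25, 17)]
1 30 -1 0.0 [(50, np.float64(0.0), 22, -8, 61), (70, np.float64(0.0), 28, -16, 39), (90, np.float64(0.0), 29, -25, 17)]
1 40 1 0.0 [(50, np.float64(0.0), 29, -10, 64), (70, np.float64(0.0), 37, -18, 42), (90, np.float64(0.0), 39, -29, 17)]
1 40 -1 0.0 [(50, np.float64(0.0), 29, -10, 64), (70, np.float64(0.0), 37, -18, 42), (90, np.float64(0.0), 39, -29, 17)]
1 50 1 0.0001 [(50, np.float64(0.0), 35, -10, 69), (70, np.float64(0.0), 46, -18, 46), (90, np.float64(0.0), 50, -29, 17)]
1 50 -1 0.0 [(50, np.float64(0.0), 35, -10, 69), (70, np.float64(0.0), 46, -18, 46), (90, np.float64(0.0), 50, -29, 17)]
1 60 1 0.0 [(50, np.float64(0.018), 41, -8, 76), (70, np.float64(0.016), 54, -16, 53), (90, np.float64(0.019), 59, -25, 17)]
1 60 -1 0.0 [(50, np.float64(0.018), 41, -8, 76), (70, np.float64(0.016), 54, -16, 53), (90, np.float64(0.019), 59, -25, 17)]
1 75 1 0.0 [(50, np.float64(0.063), 47, -5, 89), (70, np.float64(0.051), 65, -9, 71), (90, np.float64(0.061), 75, -14, 17)]
1
[... 681 characters left out ...]
loat64(0.005), 46, 18, 167), (90, np.float64(0.018), 50, 29, -163)]
-1 50 -1 0.0 [(50, np.float64(0.0), 35, 10, 144), (70, np.float64(0.005), 46, 18, 167), (90, np.float64(0.018), 50, 29, -163)]
-1 60 1 0.0 [(50, np.float64(0.021), 41, 8, 137), (70, np.float64(0.031), 54, 16, 160), (90, np.float64(0.038), 59, 25, -163)]
-1 60 -1 0.0 [(50, np.float64(0.019), 41, 8, 137), (70, np.float64(0.029), 54, 16, 160), (90, np.float64(0.04), 59, 25, -163)]
-1 75 1 0.0 [(50, np.float64(0.057), 47, 5, 124), (70, np.float64(0.069), 65, 9, 142), (90, np.float64(0.093), 75, 14, -163)]
-1 75 -1 0.0 [(50, np.float64(0.056), 47, 5, 124), (70, np.float64(0.07), 65, 9, 142), (90, np.float64(0.071), 75, 14, -163)]
```

>>> move_arm:
  gripper: [1,1,1]
  xyz:
    - [-70,0,0]
    - [-70,0,0]
    - [-70,0,0]
  twist: [0,0,0]

```text
t: 6.02
eef_pos: [0.1528, -0.0954, 0.3061]
tool_rot: [-0.088, 0.979, 0.18, -0.041]
contact_force: [1.8, -2.3, -0.4]
gripper_width: 1.001
```

```bash
cat >> h.py <<'E'
from scipy.spatial.transform import Rotation as Rn
def st():
    o=log(); w=o['tool_rot']; R=Rn.from_quat([w[1],w[2],w[3],w[0]]).as_matrix(); z=R[:,2]
    print('lean %.1f deg toward %.1f; toolx az %.1f tooly az %.1f y_z %.3f'%(np.degrees(np.arccos(-z[2])),np.degrees(np.arctan2(z[1],z[0])),np.degrees(np.arctan2(R[1,0],R[0,0])),np.degrees(np.arctan2(R[1,1],R[0,1])),R[2,1]))
    return o,R
E
python3 -c "
from h import *
st()"
```

```text
[ 0.97  -0.336 -0.444  2.434 -0.232  1.206 -0.543] [ 0.1528 -0.0954  0.3061] [-0.0884  0.9789  0.1798 -0.041 ]
lean 11.2 deg toward 125.3; toolx az 21.1 tooly az -69.5 y_z -0.188
```

```bash
cat > sim.py <<'E'
from plan import *
VM=np.array([2.39,2.39,3.14,3.14,3.14,3.14,3.14])*.7/12
def row(q,pg,Rg,w,mu=1e-3):
    pc,Rc=fk(q,P); d=pg-pc; n=np.linalg.norm(d); pt=pc+d*min(1,.0417/max(n,1e-9))
    rv=Rn.from_matrix(Rg@Rc.T).as_rotvec(); n=np.linalg.norm(rv); Rt=Rn.from_rotvec(rv*min(1,.125/max(n,1e-9))).as_matrix()@Rc
    lo=np.maximum(LO+.003,q-VM);hi=np.minimum(HI-.003,q+VM)
    lo=np.minimum(lo,q-1e-6);hi=np.maximum(hi,q+1e-6)
    def f(x):
        pp,RR=fk(x,P); return np.r_[pp-pt,w*Rn.from_matrix(Rt.T@RR).as_rotvec(),mu*(x-q)]
    return least_squares(f,q,bounds=(lo,hi),max_nfev=20).x
def call(q,shifts,tw=None,w=.3):
    p0,R0=fk(q,P); 
    for i,s in enumerate(shifts):
        q=row(q,p0+R0@(np.array(s)/100),R0@Z(tw[i] if tw else 0),w)
    return q
def lean(R):
    z=R[:,2]; return np.degrees(np.arccos(-z[2])),np.degrees(np.arctan2(z[1],z[0]))%360
if __name__=='__main__':
    L=[eval(l) for l in open('log.txt')]
    cs=[[[-4,0,0],[-8,0,0],[-12,0,0]],[[-10,0,0]]*2+[[-12,0,0]]*3,[[-20,0,0]]*2,[[-30,0,0]],[[-70,0,0]]*3]
    for w in (.1,.3,.6,1.):
      for i,c in enumerate(cs):
        q=call(np.array(L[i][1]),c,w=w); p,R=fk(q,P); pm,Rm=fk(np.array(L[i+1][1]),P); p0,R0=fk(np.array(L[i][1]),P)
        ang=lambda A:np.degrees(Rn.from_matrix(R0.T@A).as_rotvec()).round(1)
        print(w,i,(p-p0).round(3),(pm-p0).round(3),ang(R),ang(Rm))
E
python3 sim.py
```

```text
0.1 0 [-0.098 -0.041 -0.01 ] [-0.02  -0.013 -0.009] [  8.2 -14.7   0. ] [ 0.7 -0.6  0.2]
0.1 1 [-0.108 -0.043 -0.006] [-0.025 -0.027 -0.023] [ 12.1 -16.8   0.1] [ 1.1 -2.1  1.6]
0.1 2 [-0.064 -0.03   0.004] [-0.008 -0.011 -0.005] [  5.9 -11.5   0. ] [ 1.1 -1.  -2.2]
0.1 3 [-0.034 -0.016  0.002] [-0.011 -0.023  0.001] [ 3.6 -5.7  0. ] [ 0.7 -1.1  0.3]
0.1 4 [-0.095 -0.056  0.016] [-0.043 -0.079  0.002] [11.1 -8.9  0.1] [ 1.  -0.6  0.4]
0.3 0 [-0.051 -0.037 -0.028] [-0.02  -0.013 -0.009] [ 2.3 -4.5  0. ] [ 0.7 -0.6  0.2]
0.3 1 [-0.048 -0.052 -0.024] [-0.025 -0.027 -0.023] [ 3.6 -5.3  0. ] [ 1.1 -2.1  1.6]
0.3 2 [-0.03  -0.036 -0.003] [-0.008 -0.011 -0.005] [ 2.7 -4.   0. ] [ 1.1 -1.  -2.2]
0.3 3 [-0.019 -0.02   0.001] [-0.011 -0.023  0.001] [ 1.8 -2.6  0. ] [ 0.7 -1.1  0.3]
0.3 4 [-0.058 -0.077  0.004] [-0.043 -0.079  0.002] [ 3.4 -2.   0. ] [ 1.  -0.6  0.4]
0.6 0 [-0.037 -0.035 -0.033] [-0.02  -0.013 -0.009] [ 0.6 -1.2  0. ] [ 0.7 -0.6  0.2]
0.6 1 [-0.026 -0.051 -0.027] [-0.025 -0.027 -0.023] [ 0.9 -1.4  0. ] [ 1.1 -2.1  1.6]
0.6 2 [-0.015 -0.038 -0.004] [-0.008 -0.011 -0.005] [ 0.8 -1.2  0. ] [ 1.1 -1.  -2.2]
0.6 3 [-0.011 -0.022  0.001] [-0.011 -0.023  0.001] [ 0.7 -1.   0. ] [ 0.7 -1.1  0.3]
0.6 4 [-0.045 -0.082  0.001] [-0.043 -0.079  0.002] [ 0.9 -0.6  0. ] [ 1.  -0.6  0.4]
1.0 0 [-0.034 -0.034 -0.034] [-0.02  -0.013 -0.009] [ 0.2 -0.4  0. ] [ 0.7 -0.6  0.2]
1.0 1 [-0.022 -0.05  -0.027] [-0.025 -0.027 -0.023] [ 0.3 -0.5 -0. ] [ 1.1 -2.1  1.6]
1.0 2 [-0.011 -0.038 -0.005] [-0.008 -0.011 -0.005] [ 0.3 -0.5  0. ] [ 1.1 -1.  -2.2]
1.0 3 [-0.008 -0.023  0.   ] [-0.011 -0.023  0.001] [ 0.3 -0.4  0. ] [ 0.7 -1.1  0.3]
1.0 4 [-0.042 -0.083  0.001] [-0.043 -0.079  0.002] [ 0.3 -0.2  0. ] [ 1.  -0.6  0.4]
```

```bash
cat > s1.py <<'E'
from sim import *
L=[eval(l) for l in open('log.txt')]
_,R0=fk(np.array(L[-1][1]),P)
for az in (5,):
  for r,z in ((.4,.6),(.5,.5),(.5,.65),(.65,.55),(.75,.5)):
    p=np.array([r*np.cos(np.radians(az)),r*np.sin(np.radians(az)),z]); e,q=ik(p,R0,np.array(L[-1][1]))
    out=[]
    for k in range(8):
        _,R=fk(q,P); up=R.T@[0,0,1]*25
        q=call(q,[up]*5,w=.6); pp,R=fk(q,P); l=lean(R); out.append((round(l[0]),round(l[1]),pp.round(2).tolist()))
    print(r,z,e.round(4),out,q.round(2))
E
python3 s1.py
```

```text
0.4 0.6 0.0001 [(10, 112, [0.4, 0.05, 0.72]), (11, 96, [0.4, 0.07, 0.75]), (12, 83, [0.4, 0.1, 0.78]), (14, 73, [0.4, 0.12, 0.81]), (16, 65, [0.4, 0.15, 0.84]), (19, 61, [0.39, 0.17, 0.86]), (21, 57, [0.39, 0.19, 0.89]), (24, 55, [0.38, 0.2, 0.92])] [-0.74 -0.04  0.18  0.86 -0.16  1.92 -1.88]
0.5 0.5 0.0 [(11, 122, [0.5, 0.05, 0.7]), (11, 106, [0.48, 0.07, 0.73]), (11, 91, [0.47, 0.09, 0.76]), (13, 78, [0.46, 0.11, 0.79]), (15, 69, [0.45, 0.13, 0.82]), (17, 62, [0.44, 0.15, 0.84]), (20, 57, [0.43, 0.17, 0.87]), (22, 54, [0.42, 0.18, 0.9])] [-0.25  0.03 -0.21  0.84 -0.18  1.92 -1.79]
0.5 0.65 0.0 [(11, 110, [0.49, 0.06, 0.72]), (11, 94, [0.47, 0.08, 0.75]), (12, 81, [0.46, 0.1, 0.78]), (14, 70, [0.45, 0.12, 0.81]), (16, 63, [0.44, 0.14, 0.84]), (19, 58, [0.43, 0.16, 0.86]), (21, 54, [0.42, 0.18, 0.89]), (24, 52, [0.41, 0.19, 0.91])] [-0.38  0.03 -0.1   0.8  -0.18  1.92 -1.82]
0.65 0.55 0.0 [(10, 114, [0.62, 0.06, 0.68]), (10, 97, [0.58, 0.07, 0.72]), (11, 82, [0.55, 0.09, 0.76]), (13, 70, [0.53, 0.1, 0.79]), (15, 61, [0.51, 0.12, 0.82]), (17, 55, [0.49, 0.13, 0.85]), (20, 51, [0.47, 0.14, 0.87]), (23, 48, [0.46, 0.16, 0.9])] [-0.26  0.07 -0.13  0.79 -0.17  1.92 -1.71]
0.75 0.5 0.0 [(11, 114, [0.71, 0.07, 0.63]), (11, 99, [0.66, 0.08, 0.69]), (11, 84, [0.61, 0.09, 0.74]), (13, 72, [0.58, 0.1, 0.77]), (15, 63, [0.55, 0.11, 0.81]), (17, 56, [0.52, 0.12, 0.84]), (20, 51, [0.5, 0.14, 0.87]), (22, 48, [0.48, 0.15, 0.89])] [-0.22  0.11 -0.15  0.76 -0.17  1.92 -1.69]
```

```bash
cat > s2.py <<'E'
from sim import *
from multiprocessing import Pool
# planar: az=0, lean l (deg, + outward). tool x radial
def job(a):
    l,r,z,dirn=a
    lr=np.radians(l); zz=np.array([np.sin(lr),0,-np.cos(lr)]); y=np.array([0,-1,0]); R=np.c_[np.cross(y,zz),y,zz]
    e,q=ik(np.array([r,0,z]),R,np.array([0,.4,0,1.6,0,1.1,-1.5]),n=6,m=.004)
    if e>1e-3: return None
    d=np.radians(dirn); s=R.T@[np.cos(d),0,np.sin(d)]*25
    q=call(q,[s]*5,w=.6); p,R2=fk(q,P); zz=R2[:,2]; l2=np.degrees(np.arctan2(zz[0],-zz[2]))
    return (round(l2-l,1),l,r,z,dirn,p.round(2).tolist(),q.round(2).tolist())
if __name__=='__main__':
    A=[(l,r,z,d) for l in (0,25,45) for r in (.25,.35,.45,.6,.75) for z in (.2,.3,.45,.6,.75) for d in range(0,360,45)]
    with Pool() as p: o=[x for x in p.map(job,A,chunksize=4) if x]
    for l in (0,25,45):
        oo=sorted([x for x in o if x[1]==l]); print(*oo[-8:],sep='\n'); print('neg'); print(*oo[:10],sep='\n')
E
nproc; time OMP_NUM_THREADS=1 timeout 560 python3 s2.py
```

```text
4
(np.float64(1.5), 0, 0.45, 0.6, 45, [0.59, -0.0, 0.73], [-0.08, 0.27, -0.04, 0.93, 0.01, 1.92, -1.68])
(np.float64(1.9), 0, 0.75, 0.6, 0, [0.87, 0.0, 0.55], [-0.13, 0.91, 0.41, 0.3, -0.35, 1.92, -1.58])
(np.float64(2.1), 0, 0.75, 0.45, 45, [0.85, -0.0, 0.55], [0.07, 0.85, -0.64, 0.4, 0.51, 1.92, -1.76])
(np.float64(2.4), 0, 0.35, 0.6, 90, [0.36, 0.0, 0.75], [0.27, -0.16, -0.34, 1.33, -0.06, 1.92, -1.66])
(np.float64(2.4), 0, 0.45, 0.6, 90, [0.45, -0.0, 0.75], [-0.09, -0.0, -0.05, 1.18, 0.0, 1.92, -1.71])
(np.float64(2.4), 0, 0.6, 0.6, 90, [0.58, -0.0, 0.73], [0.12, 0.26, -0.35, 0.93, 0.1, 1.92, -1.75])
(np.float64(2.5), 0, 0.6, 0.6, 45, [0.71, 0.0, 0.69], [-0.22, 0.51, 0.32, 0.69, -0.17, 1.92, -1.58])
(np.float64(2.5), 0, 0.75, 0.6, 90, [0.7, -0.0, 0.69], [-0.1, 0.49, 0.03, 0.69, -0.01, 1.92, -1.65])
neg
(np.float64(-1.7), 0, 0.25, 0.3, 180, [0.22, 0.0, 0.3], [0.31, -0.34, -0.44, 2.44, -0.17, 1.05, -1.59])
(np.float64(-1.7), 0, 0.35, 0.6, 180, [0.28, 0.0, 0.61], [0.17, -0.34, -0.24, 1.75, -0.08, 1.74, -1.64])
(np.float64(-1.6), 0, 0.35, 0.3, 180, [0.22, 0.0, 0.3], [0.31, -0.34, -0.
[... 3855 characters left out ...]
 2.13, 0.83, 0.17, -2.49])
(np.float64(-1.7), 45, 0.75, 0.3, 180, [0.58, -0.01, 0.32], [-1.22, 0.2, 1.26, 2.28, -1.37, 0.17, -0.31])
(np.float64(-1.6), 45, 0.45, 0.45, 225, [0.4, 0.01, 0.36], [0.56, -0.34, -0.64, 2.44, -0.46, 0.24, -1.29])
(np.float64(-1.6), 45, 0.6, 0.3, 225, [0.54, -0.0, 0.19], [-0.85, 0.44, 0.84, 2.44, 3.63, 0.42, 0.85])
(np.float64(-1.5), 45, 0.6, 0.75, 180, [0.44, 0.0, 0.77], [0.17, -0.34, -0.23, 1.58, -0.02, 1.13, -1.65])
(np.float64(-1.4), 45, 0.6, 0.2, 180, [0.5, 0.01, 0.23], [0.32, 0.2, -0.57, 2.44, 2.29, 0.33, 2.29])
(np.float64(-1.3), 45, 0.45, 0.45, 315, [0.56, -0.02, 0.36], [0.67, 0.06, -0.76, 2.18, 0.44, 0.17, -2.04])
real	3m41.153s
user	13m19.112s
sys	0m0.344s
```

```bash
cat > nxt.py <<'E'
from sim import *
from h import *
import sys
def goto(x):  # world target -> tool shift cm
    o,R=st(); print('shift cm',(R.T@(np.array(x)-o['eef_pos'])*100).round(1))
E
python3 -c "
from nxt import *
goto([.55,0,.6])"
```

```text
[ 0.97  -0.336 -0.444  2.434 -0.232  1.206 -0.543] [ 0.1528 -0.0954  0.3061] [-0.0884  0.9789  0.1798 -0.041 ]
lean 11.2 deg toward 125.3; toolx az 21.1 tooly az -69.5 y_z -0.188
shift cm [ 39.   -0.6 -31.8]
```

>>> move_arm:
  gripper: [1,1,1,1,1]
  xyz:
    - [3,0,-2.6]
    - [6,0,-5.2]
    - [9,0,-7.8]
    - [12,0,-10.4]
    - [15,0,-13]
  twist: [0,0,0,0,0]

```text
t: 6.43
eef_pos: [0.3086, -0.0619, 0.427]
tool_rot: [-0.089, 0.979, 0.178, -0.041]
contact_force: [0.5, -0.5, 0.2]
gripper_width: 0.998
```

>>> move_arm:
  gripper: [1,1,1,1,1]
  xyz:
    - [3,0,-2.6]
    - [6,0,-5.2]
    - [9,0,-7.8]
    - [12,0,-10.4]
    - [15,0,-13]
  twist: [0,0,0,0,0]

```text
t: 6.85
eef_pos: [0.4635, -0.0293, 0.5468]
tool_rot: [-0.089, 0.979, 0.178, -0.041]
contact_force: [0.2, 0.4, 0.0]
gripper_width: 1.002
```

>>> move_arm:
  gripper: [1,1,1,1]
  xyz:
    - [3,0,-2.6]
    - [6,0,-5.2]
    - [9,0,-7.8]
    - [9,0,-11.5]
  twist: [0,0,0,0]

```text
t: 7.18
eef_pos: [0.5626, -0.0149, 0.6504]
tool_rot: [-0.091, 0.979, 0.179, -0.044]
contact_force: [0.3, -0.3, -0.3]
gripper_width: 0.999
```

```bash
cat > opt.py <<'E'
from nxt import *
from multiprocessing import Pool
def seq(a):
    q,d,rows,ncall=a
    for k in range(ncall):
        _,R=fk(q,P); q=call(q,[R.T@d*25]*rows,w=.6)
    return q
def best(tl,taz,rows=3,ncall=2,extra=0):
    o,R=st(); q=np.clip(np.array(o['q']),LO+.003,HI-.003)
    t=np.sin(np.radians(tl))*np.array([np.cos(np.radians(taz)),np.sin(np.radians(taz))])
    dirs=[]
    for el in (-90,-45,0,45,75,90):
        for az in ([0] if abs(el)==90 else range(0,360,45)):
            e,a=np.radians(el),np.radians(az); dirs.append(np.array([np.cos(e)*np.cos(a),np.cos(e)*np.sin(a),np.sin(e)]))
    with Pool(4) as p: Q=p.map(seq,[(q,d,rows,ncall) for d in dirs])
    e0=np.linalg.norm(R[:2,2]-t); out=[]
    for d,qq in zip(dirs,Q):
        pp,RR=fk(qq,P); out.append((np.linalg.norm(RR[:2,2]-t),d,pp,lean(RR)))
    out.sort(key=lambda x:x[0]); print('e0',e0.round(4))
    for e,d,pp,l in out[:6]: print(e.round(4),d.round(2),'tool cm',(R.T@d*25).round(0),'pos',pp.round(2),'lean',np.round(l,1))
if __name__=='__main__': best(float(sys.argv[1]),float(sys.argv[2]),*[int(a) for a in sys.argv[3:]])
E
time OMP_NUM_THREADS=1 python3 opt.py 42 18
```

```text
[ 0.555  0.333 -0.846  1.107  0.061  1.882 -1.464] [ 0.5626 -0.0149  0.6504] [-0.0911  0.9786  0.1789 -0.0443]
lean 11.6 deg toward 126.3; toolx az 21.0 tooly az -69.6 y_z -0.194
e0 0.757
0.6607 [ 0.18 -0.18  0.97] tool cm [  1.   1. -25.] pos [ 0.56 -0.03  0.71] lean [10.  97.8]
0.6616 [0.26 0.   0.97] tool cm [  5.  -2. -24.] pos [0.58 0.01 0.72] lean [10.3 97.9]
0.6623 [-0.   -0.26  0.97] tool cm [ -4.   1. -25.] pos [ 0.53 -0.05  0.72] lean [ 9.8 98.4]
0.6631 [0. 0. 1.] tool cm [ -1.  -5. -24.] pos [0.53 0.01 0.73] lean [10.3 98.4]
0.665 [-0.18 -0.18  0.97] tool cm [ -7.  -2. -24.] pos [ 0.5  -0.03  0.72] lean [10.  99.2]
0.6653 [0.18 0.18 0.97] tool cm [  5.  -7. -23.] pos [0.57 0.05 0.72] lean [10.6 98.9]
real	0m7.597s
user	0m14.794s
sys	0m0.185s
```

>>> move_arm:
  gripper: [1,1,1]
  xyz:
    - [1,1,-25]
    - [1,1,-25]
    - [1,1,-25]
  twist: [0,0,0]

```text
t: 7.43
eef_pos: [0.5676, -0.0205, 0.6717]
tool_rot: [-0.088, 0.979, 0.177, -0.039]
contact_force: [1.1, 0.2, -1.6]
gripper_width: 1.002
```

>>> move_arm:
  gripper: [1,1]
  xyz:
    - [1,1,-25]
    - [1,1,-25]
  twist: [0,0]

```text
t: 7.6
eef_pos: [0.5625, -0.0283, 0.6992]
tool_rot: [-0.084, 0.981, 0.174, -0.013]
contact_force: [-0.2, 0.3, 0.9]
gripper_width: 1.001
```

>>> move_arm:
  gripper: [1]
  xyz:
    - [1,1,-25]
  twist: [0]

```text
t: 7.68
eef_pos: [0.5597, -0.0307, 0.7123]
tool_rot: [-0.083, 0.981, 0.174, 0.0]
contact_force: [0.4, 0.7, -0.7]
gripper_width: 0.999
```

>>> move_arm:
  gripper: [1]
  xyz:
    - [1,1,-25]
  twist: [0]

```text
t: 7.77
eef_pos: [0.5556, -0.0351, 0.7293]
tool_rot: [-0.082, 0.981, 0.173, 0.018]
contact_force: [-0.3, 0.5, -0.0]
gripper_width: 1.0
```

```bash
OMP_NUM_THREADS=1 python3 opt.py 42 18
```

```text
[ 0.159  0.217 -0.184  1.    -0.136  1.915 -1.29 ] [ 0.5556 -0.0351  0.7293] [-0.082   0.9814  0.1726  0.0181]
lean 9.6 deg toward 87.6; toolx az 19.7 tooly az -69.8 y_z -0.155
e0 0.6305
0.5313 [ 0.18 -0.18  0.97] tool cm [  4.   2. -25.] pos [ 0.56 -0.05  0.77] lean [11.7 58.3]
0.5322 [0.26 0.   0.97] tool cm [  8.  -2. -24.] pos [ 0.57 -0.01  0.78] lean [11.9 59.2]
0.5323 [-0.   -0.26  0.97] tool cm [ -1.   2. -25.] pos [ 0.53 -0.07  0.78] lean [11.5 58.2]
0.5328 [0. 0. 1.] tool cm [  2.  -4. -25.] pos [ 0.53 -0.01  0.78] lean [11.9 59.5]
0.5342 [-0.18 -0.18  0.97] tool cm [ -4.  -1. -25.] pos [ 0.49 -0.05  0.78] lean [11.6 59. ]
0.5351 [0.18 0.18 0.97] tool cm [  7.  -6. -23.] pos [0.56 0.03 0.78] lean [12.  60.7]
```

>>> move_arm:
  gripper: [1]
  xyz:
    - [4,2,-25]
  twist: [0]

```text
t: 7.85
eef_pos: [0.5547, -0.0398, 0.7462]
tool_rot: [-0.08, 0.981, 0.171, 0.036]
contact_force: [-0.4, -1.1, 1.2]
gripper_width: 1.002
```

>>> move_arm:
  gripper: [1]
  xyz:
    - [4,2,-25]
  twist: [0]

```text
t: 7.93
eef_pos: [0.5538, -0.0442, 0.7614]
tool_rot: [-0.078, 0.981, 0.169, 0.053]
contact_force: [1.4, 0.3, -1.4]
gripper_width: 1.001
```

>>> move_arm:
  gripper: [1]
  xyz:
    - [4,2,-25]
  twist: [0]

```text
t: 8.02
eef_pos: [0.5516, -0.0485, 0.7768]
tool_rot: [-0.076, 0.981, 0.167, 0.069]
contact_force: [1.0, -0.4, 0.3]
gripper_width: 0.998
```

>>> move_arm:
  gripper: [1]
  xyz:
    - [4,2,-25]
  twist: [0]

```text
t: 8.1
eef_pos: [0.5481, -0.0527, 0.7923]
tool_rot: [-0.074, 0.98, 0.166, 0.086]
contact_force: [1.3, 0.4, 0.2]
gripper_width: 0.999
```

>>> move_arm:
  gripper: [1]
  xyz:
    - [4,2,-25]
  twist: [0]

```text
t: 8.18
eef_pos: [0.5435, -0.0569, 0.8079]
tool_rot: [-0.072, 0.979, 0.164, 0.102]
contact_force: [0.4, -0.1, -0.1]
gripper_width: 0.996
```

>>> move_arm:
  gripper: [1]
  xyz:
    - [4,2,-25]
  twist: [0]

```text
t: 8.27
eef_pos: [0.5379, -0.0612, 0.8235]
tool_rot: [-0.07, 0.977, 0.162, 0.119]
contact_force: [0.0, 0.1, -1.0]
gripper_width: 1.001
```

```bash
OMP_NUM_THREADS=1 python3 opt.py 42 18 1 6
```

```text
[ 0.242  0.176 -0.215  0.844 -0.155  1.915 -1.275] [ 0.5379 -0.0612  0.8235] [-0.0697  0.9771  0.162   0.1186]
lean 15.8 deg toward 39.9; toolx az 18.1 tooly az -70.4 y_z -0.098
e0 0.4284
0.2428 [ 0.18 -0.18  0.97] tool cm [  9.   3. -23.] pos [ 0.55 -0.08  0.91] lean [25.6 23.6]
0.2446 [-0.   -0.26  0.97] tool cm [  4.   4. -24.] pos [ 0.52 -0.1   0.91] lean [25.4 23.3]
0.2451 [0.26 0.   0.97] tool cm [ 12.  -0. -22.] pos [ 0.57 -0.04  0.91] lean [25.6 24.6]
0.2452 [0. 0. 1.] tool cm [  6.  -2. -24.] pos [ 0.52 -0.04  0.92] lean [25.6 24.7]
0.2484 [-0.18 -0.18  0.97] tool cm [  1.   0. -25.] pos [ 0.48 -0.08  0.91] lean [25.3 23.9]
0.2514 [0.18 0.18 0.97] tool cm [ 12.  -5. -21.] pos [0.55 0.   0.91] lean [25.4 25.9]
```

>>> move_arm:
  gripper: [1]
  xyz:
    - [9,-3,-23]
  twist: [0]

```text
t: 8.35
eef_pos: [0.5359, -0.0567, 0.8403]
tool_rot: [-0.067, 0.976, 0.159, 0.135]
contact_force: [0.4, -0.2, 0.8]
gripper_width: 0.996
```

>>> move_arm:
  gripper: [1]
  xyz:
    - [9,-3,-23]
  twist: [0]

```text
t: 8.43
eef_pos: [0.5338, -0.0492, 0.8563]
tool_rot: [-0.066, 0.974, 0.158, 0.151]
contact_force: [-0.3, 0.9, 0.6]
gripper_width: 1.002
```

>>> move_arm:
  gripper: [1]
  xyz:
    - [9,-3,-23]
  twist: [0]

```text
t: 8.52
eef_pos: [0.5302, -0.0428, 0.8724]
tool_rot: [-0.065, 0.971, 0.157, 0.167]
contact_force: [-0.7, -0.0, -0.8]
gripper_width: 0.999
```

>>> move_arm:
  gripper: [1]
  xyz:
    - [9,-3,-23]
  twist: [0]

```text
t: 8.6
eef_pos: [0.5252, -0.037, 0.8885]
tool_rot: [-0.063, 0.969, 0.155, 0.183]
contact_force: [-0.2, -0.4, -0.3]
gripper_width: 0.998
```

>>> move_arm:
  gripper: [1]
  xyz:
    - [10,-3,-23]
  twist: [0]

```text
t: 8.68
eef_pos: [0.5202, -0.0313, 0.9047]
tool_rot: [-0.062, 0.966, 0.154, 0.199]
contact_force: [-0.0, -0.8, -0.6]
gripper_width: 0.998
```

>>> move_arm:
  gripper: [1]
  xyz:
    - [10,-3,-23]
  twist: [0]

```text
t: 8.77
eef_pos: [0.5144, -0.0257, 0.9204]
tool_rot: [-0.061, 0.963, 0.152, 0.215]
contact_force: [-0.7, 0.8, -0.2]
gripper_width: 0.996
```

```bash
OMP_NUM_THREADS=1 python3 opt.py 42 18 1 6
```

```text
[ 0.086  0.139 -0.088  0.67  -0.184  1.915 -1.355] [ 0.5144 -0.0257  0.9204] [-0.0613  0.9629  0.1519  0.2146]
lean 25.8 deg toward 24.9; toolx az 17.2 tooly az -71.4 y_z -0.053
e0 0.2429
0.0784 [ 0.18 -0.18  0.97] tool cm [ 13.   5. -21.] pos [ 0.53 -0.05  0.99] lean [36.2 18.6]
0.0788 [0. 0. 1.] tool cm [ 11.  -1. -23.] pos [ 0.49 -0.01  1.01] lean [36.3 19.3]
0.0792 [-0.   -0.26  0.97] tool cm [  9.   5. -23.] pos [ 0.49 -0.07  1.  ] lean [36.2 18.4]
0.08 [0.26 0.   0.97] tool cm [ 16.   1. -19.] pos [ 0.55 -0.01  0.99] lean [36.2 19.2]
0.0813 [-0.18 -0.18  0.97] tool cm [  5.   2. -24.] pos [ 0.45 -0.05  1.  ] lean [36.  18.8]
0.0844 [0.18 0.18 0.97] tool cm [ 16.  -4. -19.] pos [0.53 0.03 1.  ] lean [36.  19.9]
```

>>> move_arm:
  gripper: [1]
  xyz:
    - [17,-1,-18]
  twist: [0]

```text
t: 8.85
eef_pos: [0.5185, -0.0196, 0.9367]
tool_rot: [-0.06, 0.959, 0.15, 0.232]
contact_force: [-0.8, -1.0, 1.2]
gripper_width: 1.001
```

>>> move_arm:
  gripper: [1]
  xyz:
    - [17,-1,-18]
  twist: [0]

```text
t: 8.93
eef_pos: [0.5254, -0.0132, 0.9489]
tool_rot: [-0.06, 0.956, 0.148, 0.247]
contact_force: [0.3, -0.9, -0.3]
gripper_width: 1.002
```

>>> move_arm:
  gripper: [1]
  xyz:
    - [18,-1,-17]
  twist: [0]

```text
t: 9.02
eef_pos: [0.5315, -0.0066, 0.9614]
tool_rot: [-0.059, 0.952, 0.147, 0.262]
contact_force: [-0.2, 0.2, 0.2]
gripper_width: 1.0
```

>>> move_arm:
  gripper: [1]
  xyz:
    - [18,-1,-17]
  twist: [0]

```text
t: 9.1
eef_pos: [0.5358, -0.0003, 0.9736]
tool_rot: [-0.059, 0.948, 0.145, 0.277]
contact_force: [-0.1, -0.2, -1.0]
gripper_width: 1.002
```

>>> move_arm:
  gripper: [1]
  xyz:
    - [19,-1,-16]
  twist: [0]

```text
t: 9.18
eef_pos: [0.5397, 0.0059, 0.986]
tool_rot: [-0.059, 0.944, 0.144, 0.292]
contact_force: [-0.1, -0.6, 0.7]
gripper_width: 1.003
```

```bash
OMP_NUM_THREADS=1 python3 opt.py 43 18 1 4
```

```text
[-0.124  0.222  0.164  0.422 -0.261  1.915 -1.407] [0.5397 0.0059 0.986 ] [-0.0589  0.9437  0.1436  0.2921]
lean 34.7 deg toward 20.1; toolx az 16.7 tooly az -72.2 y_z -0.027
e0 0.1153
0.0217 [ 0.18 -0.18  0.97] tool cm [ 16.   5. -18.] pos [ 0.54 -0.01  1.03] lean [41.3 17.7]
0.0218 [0. 0. 1.] tool cm [ 14.  -1. -21.] pos [0.51 0.01 1.04] lean [41.3 18. ]
0.023 [0.26 0.   0.97] tool cm [ 19.   1. -16.] pos [0.55 0.01 1.03] lean [41.2 18. ]
0.0232 [-0.   -0.26  0.97] tool cm [ 12.   5. -21.] pos [ 0.51 -0.03  1.03] lean [41.2 17.7]
0.0236 [0.18 0.18 0.97] tool cm [ 18.  -4. -17.] pos [0.54 0.04 1.03] lean [41.2 18.2]
0.0251 [-0.18 -0.18  0.97] tool cm [  9.   2. -23.] pos [ 0.49 -0.01  1.04] lean [41.1 17.9]
```

>>> move_arm:
  gripper: [1]
  xyz:
    - [19,1,-16]
  twist: [0]

```text
t: 9.27
eef_pos: [0.5431, 0.0091, 0.9976]
tool_rot: [-0.059, 0.939, 0.142, 0.307]
contact_force: [-0.1, -0.7, 0.2]
gripper_width: 0.997
```

>>> move_arm:
  gripper: [1]
  xyz:
    - [19,1,-16]
  twist: [0]

```text
t: 9.35
eef_pos: [0.5449, 0.0111, 1.0088]
tool_rot: [-0.059, 0.934, 0.14, 0.322]
contact_force: [0.2, -0.9, 0.1]
gripper_width: 1.0
```

>>> move_arm:
  gripper: [1]
  xyz:
    - [19,1,-16]
  twist: [0]

```text
t: 9.43
eef_pos: [0.5449, 0.0129, 1.02]
tool_rot: [-0.059, 0.93, 0.139, 0.336]
contact_force: [-0.4, -0.0, 0.2]
gripper_width: 0.996
```

>>> move_arm:
  gripper: [1]
  xyz:
    - [19,1,-16]
  twist: [0]

```text
t: 9.52
eef_pos: [0.5435, 0.0144, 1.0309]
tool_rot: [-0.059, 0.925, 0.137, 0.351]
contact_force: [6.9, 5.3, 29.1]
gripper_width: 1.0
```

```bash
python3 - <<'E'
from nxt import *
R=graspR(np.radians(108),np.radians(41),-1,-1)
goto(np.array([.472,-.286,.086])-.054*R[:,2]+[0,0,.22])
o,Rr=st()
# check reach along grasp & pour with current tool axes
q=np.array(o['q'])
z=Rr[:,2]; g=np.array([.472,-.286,.086])-.054*z
for h in (.2,.1,0): e,qq=ik(g+[0,0,h],Rr,q); print(h,e,qq.round(2))
E
```

```text
[-0.154  0.283  0.32   0.241 -0.397  1.915 -1.429] [0.5435 0.0144 1.0309] [-0.0591  0.9245  0.1368  0.3507]
lean 41.7 deg toward 18.0; toolx az 16.5 tooly az -72.9 y_z -0.013
shift cm [-59.6  27.6  38.1]
[-0.154  0.283  0.32   0.241 -0.397  1.915 -1.429] [0.5435 0.0144 1.0309] [-0.0591  0.9245  0.1368  0.3507]
lean 41.7 deg toward 18.0; toolx az 16.5 tooly az -72.9 y_z -0.013
0.2 2.609987032053951e-08 [ 1.88  0.48 -1.37  2.06 -0.21  0.53 -0.47]
0.1 5.223768473339163e-09 [ 0.79  0.32 -0.03  2.2  -1.27  0.65  0.56]
0 2.446705831349821e-08 [ 1.3   0.61 -0.64  2.21 -1.32  0.3   0.79]
```

>>> move_arm:
  gripper: [1,1,1,1,1]
  xyz:
    - [-3.1,1.4,2]
    - [-6.2,2.9,4]
    - [-9.3,4.3,6]
    - [-12.4,5.8,8]
    - [-15.5,7.2,10]
  twist: [0,0,0,0,0]

```text
t: 9.93
eef_pos: [0.52, -0.0525, 0.8833]
tool_rot: [-0.058, 0.924, 0.138, 0.351]
contact_force: [1.1, 0.2, 1.4]
gripper_width: 1.005
```

>>> move_arm:
  gripper: [1,1,1,1,1]
  xyz:
    - [-3.1,1.4,2]
    - [-6.2,2.9,4]
    - [-9.3,4.3,6]
    - [-12.4,5.8,8]
    - [-15.5,7.2,10]
  twist: [0,0,0,0,0]

```text
t: 10.35
eef_pos: [0.4934, -0.1343, 0.705]
tool_rot: [-0.058, 0.925, 0.137, 0.351]
contact_force: [1.4, -0.2, -0.0]
gripper_width: 1.001
```

>>> move_arm:
  gripper: [1,1,1,1,1]
  xyz:
    - [-3.1,1.4,2]
    - [-6.2,2.9,4]
    - [-9.3,4.3,6]
    - [-12.4,5.8,8]
    - [-15.5,7.2,10]
  twist: [0,0,0,0,0]

```text
t: 10.77
eef_pos: [0.4667, -0.216, 0.5266]
tool_rot: [-0.058, 0.925, 0.137, 0.351]
contact_force: [0.2, -0.5, -0.3]
gripper_width: 1.002
```

```bash
python3 - <<'E'
from nxt import *
goto([0.446,-.295,.33])
E
```

```text
[-0.295 -0.235  0.722  1.947 -0.434  0.866 -0.622] [ 0.4667 -0.216   0.5266] [-0.0576  0.9245  0.1366  0.3511]
lean 41.7 deg toward 17.7; toolx az 16.5 tooly az -73.0 y_z -0.011
shift cm [-16.2   7.2  11.8]
```

>>> move_arm:
  gripper: [1,1,1,1,1]
  xyz:
    - [-3.1,1.4,2.2]
    - [-6.3,2.8,4.5]
    - [-9.5,4.3,6.8]
    - [-12.7,5.7,9.2]
    - [-16.2,7.2,11.8]
  twist: [0,0,0,0,0]

```text
t: 11.18
eef_pos: [0.4507, -0.2773, 0.3664]
tool_rot: [-0.063, 0.925, 0.138, 0.348]
contact_force: [0.6, 1.7, -0.1]
gripper_width: 1.005
```

```bash
python3 - <<'E'
from nxt import *
st()
c=save('wrist','w1.png')
for q in ['tray_grip','tray_lip']:
    for cam in ('wrist','top','side'):
        if cam!='wrist' and q=='tray_grip': save(cam,cam+'2.png')
        print(q,cam,[(round(d['p'],2),np.round(d['centre'],4).tolist()) for d in spot_point(q,cam)[:2]])
for X in ([.472,-.286,.095],[.452,-.222,.012]): print(proj(c,X))
E
```

```text
[-0.387  0.146  1.229  2.137 -1.069  0.935  0.21 ] [ 0.4507 -0.2773  0.3664] [-0.0629  0.925   0.138   0.3485]
lean 41.5 deg toward 18.7; toolx az 16.4 tooly az -72.6 y_z -0.020
tray_grip wrist [(0.94, [0.4767, -0.287, 0.0844])]
tray_grip top [(0.98, [0.4753, -0.2883, 0.0835])]
tray_grip side [(0.85, [0.4723, -0.2839, 0.0873]), (0.27, [0.5194, 0.0636, 0.0692])]
tray_lip wrist [(0.68, [0.4538, -0.2204, 0.0146])]
tray_lip top [(0.68, [0.4535, -0.2218, 0.0088]), (0.67, [0.7644, 0.2223, -0.001])]
tray_lip side [(0.68, [0.4532, -0.2194, 0.0081])]
(np.float64(298.3638348189113), np.float64(337.9395294680216))
(np.float64(248.45090382086778), np.float64(338.59534328732764))
```

View pics/w1.png

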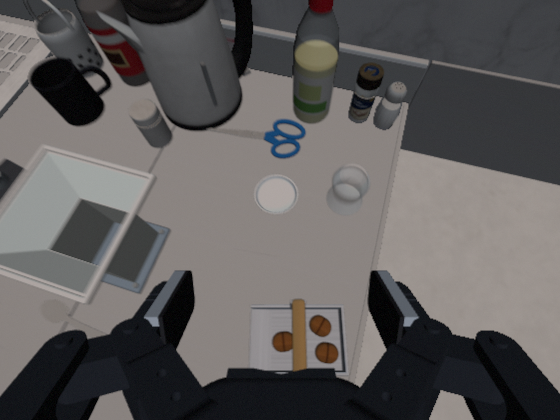

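```bash
cat > s3.py <<'E'
from nxt import *
o,R=st(); q=np.clip(np.array(o['q']),LO+.003,HI-.003)
G=np.array([.4737,-.2861,.086])
z=R[:,2]
tgt=G-.054*z
for h in (.1,0.0):
    s=R.T@(tgt+[0,0,h]-o['eef_pos'])*100; print(h,'shift',s.round(1))
p0,_=fk(q,P)
qq=q.copy()
pts=[tgt+[0,0,.1],tgt]
for t in pts:
    for k in range(8):
        qq=row(qq,t,R,.6,mu=.01)
    p,RR=fk(qq,P); print(qq.round(2),(p-t).round(4),lean(RR))
# bar dir in tool coords
b=np.array([np.cos(np.radians(17.7)),np.sin(np.radians(17.7)),0]); print('bar in tool',(R.T@b).round(3),'twist to null tool y:',np.arctan2((R.T@b)[1],(R.T@b)[0]).round(3))
E
python3 s3.py
```

```text
[-0.385  0.138  1.223  2.135 -1.06   0.932  0.199] [ 0.4507 -0.277   0.3681] [-0.0638  0.925   0.1375  0.3485]
lean 41.5 deg toward 18.8; toolx az 16.3 tooly az -72.6 y_z -0.022
0.1 shift [-10.6   2.    9.5]
0.0 shift [-17.2   2.2  17. ]
[ 0.4   0.34  0.43  2.22 -1.37  0.8   0.62] [-0. -0.  0.] (np.float64(41.50386026932012), np.float64(18.833624707511703))
[ 1.21  0.58 -0.54  2.21 -1.37  0.36  0.81] [ 0. -0.  0.] (np.float64(41.50397750346478), np.float64(18.833510475226873))
bar in tool [ 0.749 -0.005  0.663] twist to null tool y: -0.007
```

>>> move_arm:
  gripper: [1,1,1,1,1]
  xyz:
    - [-2.1,0.4,1.9]
    - [-4.2,0.8,3.8]
    - [-6.4,1.2,5.7]
    - [-8.5,1.6,7.6]
    - [-10.6,2,9.5]
  twist: [0,0,0,0,0]

```text
t: 12.05
eef_pos: [0.4405, -0.2954, 0.2425]
tool_rot: [-0.065, 0.927, 0.137, 0.343]
contact_force: [0.2, -0.4, -0.9]
gripper_width: 0.999
```

```bash
python3 s3.py
```

```text
[ 0.164  0.353  0.708  2.222 -1.361  0.887  0.592] [ 0.4405 -0.2954  0.2425] [-0.0649  0.9271  0.137   0.3429]
lean 40.9 deg toward 19.1; toolx az 16.1 tooly az -72.6 y_z -0.026
0.1 shift [-1.1  0.3  1.1]
0.0 shift [-7.6  0.5  8.7]
[ 0.32  0.35  0.52  2.22 -1.37  0.82  0.62] [-0. -0.  0.] (np.float64(40.852034401760775), np.float64(19.117897195238925))
[ 1.16  0.57 -0.48  2.21 -1.37  0.39  0.79] [ 0. -0.  0.] (np.float64(40.8520244871761), np.float64(19.11793588568449))
bar in tool [ 0.757 -0.006  0.654] twist to null tool y: -0.008
```

>>> move_arm:
  gripper: [1,1,1,1,1]
  xyz:
    - [-1.1,0.3,1.1]
    - [-2,0.3,2.3]
    - [-3,0.4,3.4]
    - [-4,0.4,4.6]
    - [-5,0.4,5.7]
  twist: [0,0,0,0,0]

```text
t: 12.47
eef_pos: [0.4415, -0.299, 0.1758]
tool_rot: [-0.063, 0.927, 0.138, 0.343]
contact_force: [-1.5, -0.4, -1.1]
gripper_width: 1.002
```

```bash
python3 s3.py
```

```text
[ 0.864  0.422 -0.129  2.21  -1.36   0.578  0.69 ] [ 0.4415 -0.299   0.1758] [-0.0626  0.9271  0.1379  0.3429]
lean 40.8 deg toward 18.8; toolx az 16.3 tooly az -72.6 y_z -0.022
0.1 shift [ 3.3 -0.3 -3.9]
0.0 shift [-3.3 -0.1  3.7]
[ 0.83  0.32 -0.08  2.19 -1.22  0.63  0.5 ] [-0.  0. -0.] (np.float64(40.8000114950858), np.float64(18.80525654747082))
[ 1.17  0.57 -0.5   2.21 -1.37  0.37  0.8 ] [ 0. -0.  0.] (np.float64(40.799993348591705), np.float64(18.805282417094883))
bar in tool [ 0.757 -0.006  0.653] twist to null tool y: -0.007
```

>>> move_arm:
  gripper: [1,1,1,1]
  xyz:
    - [-1.1,0,1.2]
    - [-2.2,-0.1,2.5]
    - [-3.3,-0.1,3.7]
    - [-3.3,-0.1,3.7]
  twist: [0,0,0,0]

```text
t: 12.8
eef_pos: [0.4377, -0.2977, 0.1233]
tool_rot: [-0.065, 0.928, 0.135, 0.342]
contact_force: [0.4, 0.3, 0.6]
gripper_width: 1.005
```

```bash
python3 s3.py; python3 -c "
from h import *
c=save('wrist','w2.png');save('side','side3.png')
print(spot_point('tray_grip','wrist')[:1],spot_point('tray_grip','side')[:1])
import cv2
b=cv2.imread('pics/side3.png')[100:270,260:460];cv2.imwrite('pics/z3.png',cv2.resize(b,None,fx=3.5,fy=3.5,interpolation=2))"
```

```text
[ 1.19   0.578 -0.518  2.209 -1.358  0.363  0.792] [ 0.4377 -0.2977  0.1233] [-0.0646  0.9279  0.135   0.3415]
lean 40.7 deg toward 19.0; toolx az 15.8 tooly az -72.9 y_z -0.028
0.1 shift [ 7.  -0.2 -7.7]
0.0 shift [ 0.4  0.1 -0.1]
[ 1.08  0.34 -0.38  2.17 -1.09  0.55  0.39] [-0.  0. -0.] (np.float64(40.67729164438145), np.float64(18.98482899330123))
[ 1.19  0.57 -0.52  2.2  -1.34  0.36  0.76] [ 0. -0.  0.] (np.float64(40.67726007503454), np.float64(18.984863141607804))
bar in tool [ 0.758 -0.01   0.652] twist to null tool y: -0.013
[{'centre': [0.4752, -0.2866, 0.082], 'p': 0.89}] [{'centre': [0.4766, -0.2874, 0.0841], 'p': 0.74}]
```

View pics/w2.png

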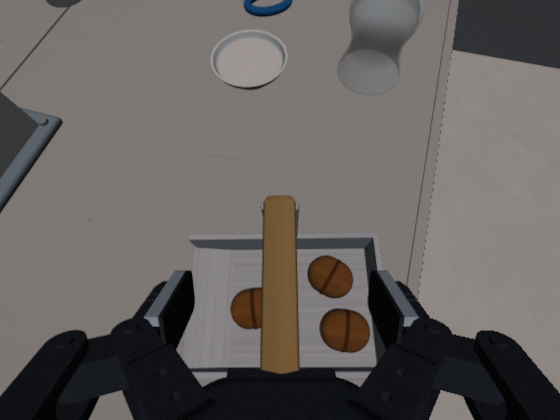

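View pics/z3.png

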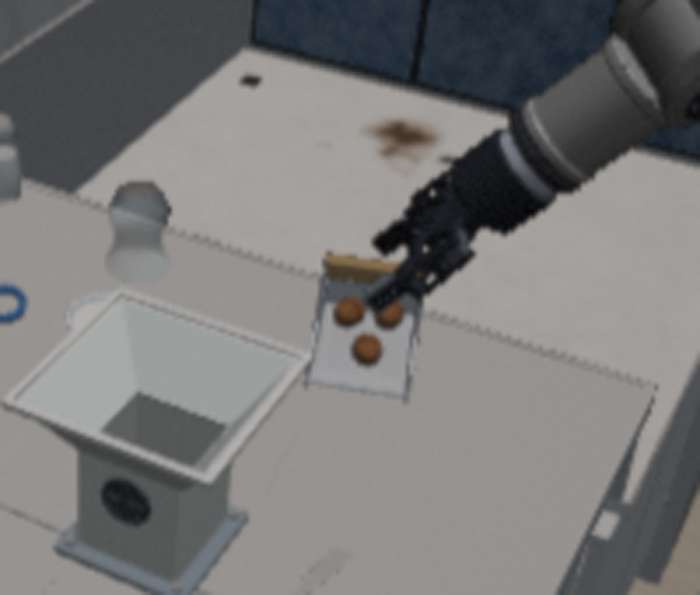

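>>> move_arm:
  gripper: [0,0,0,0,0]
  xyz:
    - [0.2,0,0]
    - [0.2,0,0]
    - [0.2,0,0]
    - [0.2,0,0]
    - [0.2,0,0]
  twist: [0,0,0,0,0]
  squeeze: 80

```text
t: 13.42
eef_pos: [0.4402, -0.296, 0.1248]
tool_rot: [-0.065, 0.928, 0.137, 0.341]
contact_force: [0.5, 0.4, 0.2]
gripper_width: 0.298
```

>>> move_arm:
  gripper: [0,0]
  xyz:
    - [0,0,0]
    - [0,0,0]
  twist: [0,0]

```text
t: 13.58
eef_pos: [0.4401, -0.2964, 0.1249]
tool_rot: [-0.065, 0.928, 0.137, 0.341]
contact_force: [-1.9, -0.5, 3.9]
gripper_width: 0.176
```

```bash
cat > s4.py <<'E'
from nxt import *
o,R=st(); json=__import__('json'); json.dump([o['eef_pos'].tolist() if hasattr(o['eef_pos'],'tolist') else list(o['eef_pos']),R.tolist(),np.array(o['q']).tolist()],open('grasp.json','w'))
psi=np.radians(107.7); rel=R.T@Z(psi); M=np.array([.515,.013,.154])
q=np.array(o['q'])
gp=np.array([0,0,.054]) # bar centre in tool
for ph in (-50,-60,-70,-80,-90):
    R2=R@Z(np.radians(ph)); T2=R2@rel
    for up in (.0,.02,.04):
        G2=M+[0,0,up]-T2@[.066,0,-.073]; tcp=G2-R2@gp
        e,q2=ik(tcp,R2,q,n=12,m=.01)
        print(ph,up,e.round(4),'pitch %.0f roll %.0f head %.0f'%(np.degrees(np.arcsin(-T2[2,0])),np.degrees(np.arcsin(T2[2,1])),np.degrees(np.arctan2(T2[1,0],T2[0,0]))),'G',G2.round(3),'tcp',tcp.round(3),q2.round(2))
E
python3 s4.py
```

```text
[ 1.177  0.573 -0.509  2.208 -1.356  0.368  0.785] [ 0.4401 -0.2964  0.1249] [-0.0649  0.9277  0.1367  0.3413]
lean 40.7 deg toward 19.2; toolx az 16.0 tooly az -72.7 y_z -0.027
-50 0.0 0.0 pitch 30 roll 9 head 150 G [0.54  0.014 0.249] tcp [0.507 0.003 0.29 ] [ 0.41  0.08 -0.45  2.32 -1.15  0.18  0.65]
-50 0.02 0.0 pitch 30 roll 9 head 150 G [0.54  0.014 0.269] tcp [0.507 0.003 0.31 ] [ 0.01  0.01 -0.04  2.32 -1.01  0.23  0.49]
-50 0.04 0.0 pitch 30 roll 9 head 150 G [0.54  0.014 0.289] tcp [0.507 0.003 0.33 ] [ 0.67  0.02 -0.69  2.26 -0.82  0.27  0.31]
-60 0.0 0.0 pitch 35 roll 13 head 160 G [0.535 0.028 0.249] tcp [0.502 0.016 0.29 ] [-0.02  0.04 -0.05  2.35 -1.23  0.18  0.87]
-60 0.02 0.0 pitch 35 roll 13 head 160 G [0.535 0.028 0.269] tcp [0.502 0.016 0.31 ] [ 0.53  0.04 -0.6   2.3  -0.91  0.2   0.55]
-60 0.04 0.0 pitch 35 roll 13 head 160 G [0.535 0.028 0.289] tcp [0.502 0.016 0.33 ] [ 0.45 -0.01 -0.51  2.28 -0.81  0.25  0.44]
-70 0.0 0.0023 pitch 38 roll 18 head 172 G [0.529 0.04  0.248] tcp [0.496 0.029 0.289] [-0.7  -0.    0.62  2.4  -1.27  0.18  1.07]
-70 0.02 0.0 pitch 38 
[... 328 characters left out ...]
-0.67 -0.    0.57  2.41 -1.33  0.18  1.29]
-80 0.02 0.0 pitch 41 roll 23 head -176 G [0.521 0.051 0.264] tcp [0.488 0.04  0.305] [-1.36 -0.27  1.12  2.41  0.77  0.18 -0.76]
-80 0.04 0.0001 pitch 41 roll 23 head -176 G [0.521 0.051 0.284] tcp [0.488 0.04  0.325] [ 1.32  0.02 -1.4   2.28 -0.72  0.22  0.7 ]
-90 0.0 0.0068 pitch 42 roll 29 head -162 G [0.512 0.061 0.24 ] tcp [0.479 0.05  0.281] [-1.51 -0.27  1.25  2.43  0.97  0.18 -0.79]
-90 0.02 0.0022 pitch 42 roll 29 head -162 G [0.512 0.061 0.26 ] tcp [0.479 0.05  0.301] [-1.3  -0.24  1.03  2.43  0.8   0.18 -0.66]
-90 0.04 0.0 pitch 42 roll 29 head -162 G [0.512 0.061 0.28 ] tcp [0.479 0.05  0.321] [ 0.54 -0.03 -0.68  2.33 -0.8   0.2   0.88]
```

```bash
python3 - <<'E'
from nxt import *
o,R=st()
print('up20',(R.T@[0,0,20]).round(2)); print('tot',(R.T@(np.array([.511,.004,.34])-o['eef_pos'])*100).round(1), 'acr',(R.T@[7.1,30,0]).round(1))
# simulate
q=np.clip(np.array(o['q']),LO+.003,HI-.003); p0=np.array(o['eef_pos'])
for t in [p0+[0,0,.1],p0+[0,0,.215],[.475,-.15,.34],[.511,.004,.34]]:
    for k in range(8): q=row(q,np.array(t),R,.6,mu=.01)
    p,RR=fk(q,P); print(q.round(2),(p-t).round(3),np.degrees(Rn.from_matrix(R.T@RR).magnitude()).round(2))
for ph in (-20,-40,-60,-72):
    for k in range(4): q=row(q,np.array([.511,.004,.33]),R@Z(np.radians(ph)),.6,mu=.01)
    p,RR=fk(q,P); print(ph,q.round(2),p.round(3),np.degrees(Rn.from_matrix((R@Z(np.radians(ph))).T@RR).magnitude()).round(2))
E
```

```text
[ 1.177  0.573 -0.509  2.208 -1.356  0.368  0.785] [ 0.4401 -0.2964  0.1249] [-0.0649  0.9277  0.1367  0.3413]
lean 40.7 deg toward 19.2; toolx az 16.0 tooly az -72.7 y_z -0.027
up20 [ 13.02  -0.54 -15.17]
tot [ 25.5 -27.1  -5.5] acr [ 11.5 -26.5  10.8]
[ 1.08  0.35 -0.38  2.17 -1.1   0.55  0.4 ] [-0.  0. -0.] 0.0
[ 1.04  0.16 -0.32  2.08 -0.89  0.75  0.08] [-0.  0. -0.] 0.0
[ 0.88  0.04 -0.47  2.21 -0.96  0.55 -0.11] [-0. -0. -0.] 0.0
[ 0.65  0.01 -0.67  2.24 -0.77  0.29 -0.62] [-0. -0. -0.] 0.0
-20 [ 0.68  0.03 -0.7   2.25 -0.79  0.26 -0.24] [0.511 0.004 0.33 ] 0.0
-40 [ 0.7   0.03 -0.72  2.25 -0.79  0.26  0.11] [0.511 0.004 0.33 ] 0.0
-60 [ 0.72  0.03 -0.75  2.25 -0.78  0.26  0.45] [0.511 0.004 0.33 ] 0.0
-72 [ 0.74  0.03 -0.76  2.25 -0.78  0.26  0.66] [0.511 0.004 0.33 ] 0.0
```

Feasible. Lift.

>>> move_arm:
  gripper: [0,0,0,0,0]
  xyz:
    - [0.3,0,-0.4]
    - [1.3,0,-1.5]
    - [2.9,-0.1,-3.3]
    - [4.6,-0.2,-5.3]
    - [6.2,-0.2,-7.2]
  twist: [0,0,0,0,0]

```text
t: 14.0
eef_pos: [0.4395, -0.296, 0.2202]
tool_rot: [-0.066, 0.928, 0.136, 0.34]
contact_force: [-0.2, -0.8, -3.3]
gripper_width: 0.178
```

```bash
python3 -c "
from h import *
o,R=st();print(o['contact_force'],o['gripper_width'])
save('wrist','w3.png');save('side','side4.png')
b=cv2.imread('pics/side4.png')[100:270,260:460];a=cv2.imread('pics/w3.png');cv2.imwrite('pics/z4.png',np.hstack([cv2.resize(b,(400,340)),cv2.resize(a,(400,340))]))"
```

```text
[ 1.075  0.353 -0.375  2.178 -1.109  0.547  0.415] [ 0.4395 -0.296   0.2202] [-0.0662  0.9281  0.1362  0.3401]
lean 40.5 deg toward 19.4; toolx az 15.9 tooly az -72.7 y_z -0.030
[-0.16584325 -0.77256568 -3.33048324] 0.17785508986628107
```

View pics/z4.png

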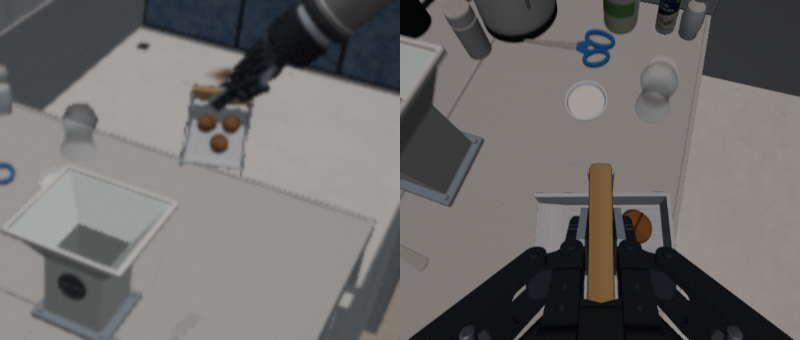

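>>> move_arm:
  gripper: [0,0,0,0,0]
  xyz:
    - [1.6,-0.1,-1.9]
    - [3.4,-0.1,-3.9]
    - [5.2,-0.2,-6]
    - [6.9,-0.3,-8]
    - [7.8,-0.3,-9.1]
  twist: [0,0,0,0,0]

```text
t: 14.52
eef_pos: [0.4405, -0.2969, 0.3411]
tool_rot: [-0.065, 0.928, 0.137, 0.341]
contact_force: [-0.7, -0.5, -2.4]
gripper_width: 0.176
```

>>> move_arm:
  gripper: [0,0,0,0,0]
  xyz:
    - [0.4,-0.9,0.4]
    - [1.1,-2.6,1.1]
    - [2.2,-5,2]
    - [3.2,-7.4,3]
    - [4.2,-9.7,4]
  twist: [0,0,0,0,0]

```text
t: 14.93
eef_pos: [0.4657, -0.1846, 0.3364]
tool_rot: [-0.067, 0.928, 0.136, 0.339]
contact_force: [1.1, -0.0, -3.4]
gripper_width: 0.171
```

>>> move_arm:
  gripper: [0,0,0,0,0]
  xyz:
    - [1,-2.3,0.9]
    - [2,-4.6,1.9]
    - [3,-6.9,2.8]
    - [3.9,-8.9,3.6]
    - [4.6,-10.6,4.3]
  twist: [0,0,0,0,0]

```text
t: 15.35
eef_pos: [0.4939, -0.0642, 0.3368]
tool_rot: [-0.067, 0.928, 0.137, 0.339]
contact_force: [0.3, -0.9, -2.2]
gripper_width: 0.173
```

```bash
python3 -c "
from nxt import *
goto([.511,.004,.33])"
```

```text
[ 0.734  0.008 -0.559  2.247 -0.931  0.406 -0.317] [ 0.4939 -0.0642  0.3368] [-0.0666  0.9283  0.1374  0.3391]
lean 40.4 deg toward 19.5; toolx az 16.0 tooly az -72.5 y_z -0.030
shift cm [ 2.2 -6.   3. ]
```

>>> move_arm:
  gripper: [0,0,0,0,0]
  xyz:
    - [0.7,-1.8,0.9]
    - [1.3,-3.5,1.8]
    - [1.8,-4.8,2.5]
    - [2.1,-5.7,2.9]
    - [2.2,-6,3]
  twist: [0,0,0,0,0]

```text
t: 15.77
eef_pos: [0.5102, 0.0039, 0.3299]
tool_rot: [-0.067, 0.928, 0.138, 0.339]
contact_force: [0.0, -0.1, -2.3]
gripper_width: 0.177
```

```bash
python3 -c "
from h import *
o,R=st()
save('wrist','w4.png');save('side','side5.png');save('top','top5.png')
b=cv2.imread('pics/side5.png')[130:300,200:400];a=cv2.imread('pics/top5.png')[130:300,180:380];cv2.imwrite('pics/z5.png',np.hstack([cv2.resize(b,(400,340)),cv2.resize(a,(400,340))]))"
```

```text
[ 0.622  0.025 -0.645  2.251 -0.796  0.273 -0.584] [0.5102 0.0039 0.3299] [-0.0669  0.9283  0.1382  0.3387]
lean 40.4 deg toward 19.6; toolx az 16.1 tooly az -72.4 y_z -0.031
```

View pics/z5.png

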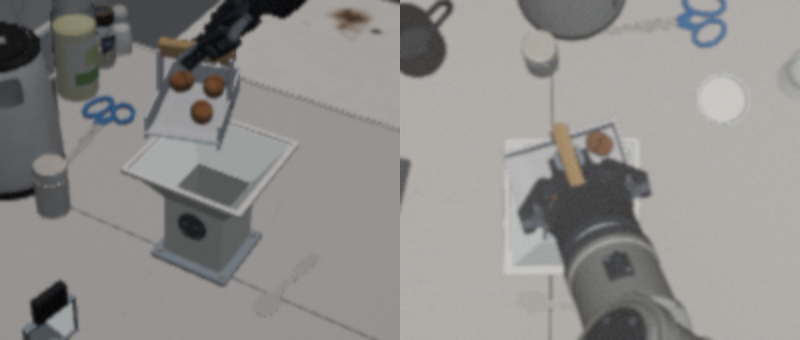

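>>> move_arm:
  gripper: [0,0,0,0,0]
  xyz:
    - [0,0,0]
    - [0,0,0]
    - [0,0,0]
    - [0,0,0]
    - [0,0,0]
  twist: [-0.1,-0.22,-0.34,-0.46,-0.58]

```text
t: 16.33
eef_pos: [0.5114, -0.0002, 0.332]
tool_rot: [0.036, 0.849, 0.398, 0.345]
contact_force: [1.0, -0.0, -2.8]
gripper_width: 0.175
```

>>> move_arm:
  gripper: [0,0,0,0,0]
  xyz:
    - [0,0,0]
    - [0,0,0]
    - [0,0,0]
    - [0,0,0]
    - [0,0,0]
  twist: [-0.12,-0.24,-0.36,-0.48,-0.6]

```text
t: 16.75
eef_pos: [0.5115, -0.0002, 0.332]
tool_rot: [0.136, 0.694, 0.631, 0.319]
contact_force: [-1.0, -0.2, -2.5]
gripper_width: 0.179
```

```bash
cat > look.py <<'E'
from h import *
import sys
n=sys.argv[1]
o,R=st(); print(o['t'],o['contact_force'],o['gripper_width'])
save('side','side%s.png'%n);save('top','top%s.png'%n)
b=cv2.imread('pics/side%s.png'%n)[100:300,180:400];a=cv2.imread('pics/top%s.png'%n)[130:330,180:400];cv2.imwrite('pics/z%s.png'%n,np.hstack([cv2.resize(b,(400,364)),cv2.resize(a,(400,364))]))
E
python3 look.py 6
```

```text
[ 0.687  0.027 -0.701  2.245 -0.788  0.273  0.598] [ 5.115e-01 -2.000e-04  3.320e-01] [0.1365 0.694  0.631  0.3188]
lean 40.6 deg toward 19.1; toolx az 90.0 tooly az -11.9 y_z 0.592
16.75 [-1.01232329 -0.1670623  -2.50566661] 0.17904422662138764
```

View pics/z6.png

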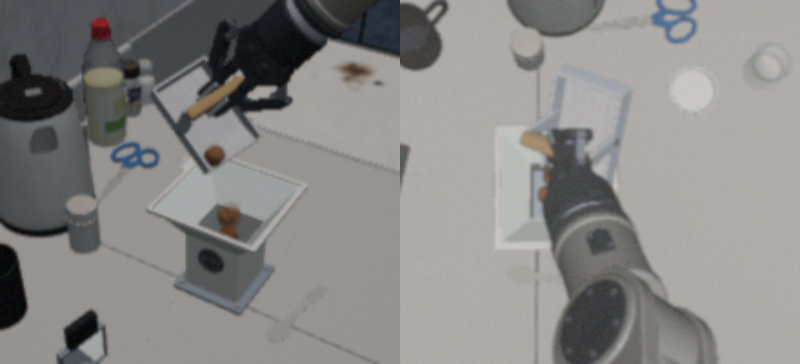

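>>> move_arm:
  gripper: [0,0,0,0,0]
  xyz:
    - [0,0,0]
    - [0,0,0]
    - [0,0,0]
    - [0,0,0]
    - [0,0,0]
  twist: [-0.1,-0.1,-0.1,-0.1,-0.1]

```text
t: 17.27
eef_pos: [0.5118, 0.0009, 0.3326]
tool_rot: [0.151, 0.664, 0.663, 0.313]
contact_force: [-1.6, -0.1, -2.1]
gripper_width: 0.178
```

```bash
python3 look.py 7; python3 -c "
from h import *
for q in ('walnut1','walnut2','walnut3'): print([(round(d['p'],2),np.round(d['centre'],3).tolist()) for d in spot_in(q,'side')])"
```

```text
[ 0.691  0.027 -0.707  2.244 -0.786  0.273  0.687] [0.5118 0.0009 0.3326] [0.1509 0.6637 0.6625 0.3126]
lean 40.6 deg toward 19.2; toolx az 94.3 tooly az -5.6 y_z 0.615
17.2667 [-1.59105754 -0.05562213 -2.14704219] 0.17759906981230963
[]
[]
[]
```

View pics/z7.png

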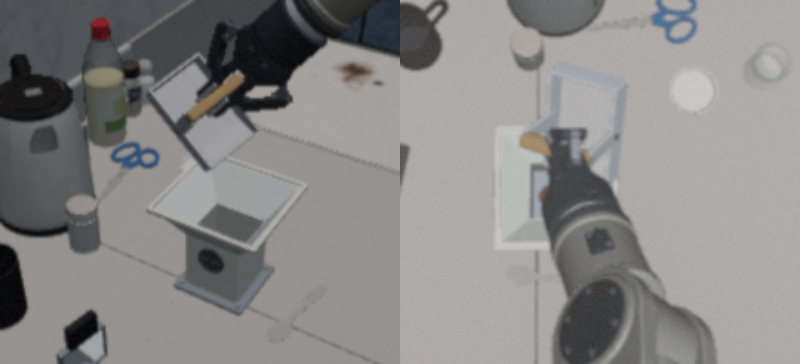

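>>> move_arm:
  gripper: [0,0,0,0,0]
  xyz:
    - [0,0,0]
    - [0,0,0]
    - [0,0,0]
    - [0,0,0]
    - [0,0,0]
  twist: [0.12,0.24,0.36,0.48,0.6]

```text
t: 17.93
eef_pos: [0.5119, 0.0011, 0.3327]
tool_rot: [0.051, 0.831, 0.435, 0.343]
contact_force: [-0.7, 0.8, -2.6]
gripper_width: 0.176
```

>>> move_arm:
  gripper: [0,0,0,0,0]
  xyz:
    - [0,0,0]
    - [0,0,0]
    - [0,0,0]
    - [0,0,0]
    - [0,0,0]
  twist: [0.12,0.24,0.36,0.48,0.6]

```text
t: 18.35
eef_pos: [0.512, 0.0011, 0.3327]
tool_rot: [-0.053, 0.922, 0.171, 0.343]
contact_force: [0.1, -0.5, -1.6]
gripper_width: 0.178
```

>>> move_arm:
  gripper: [0,0]
  xyz:
    - [0,0,0]
    - [0,0,0]
  twist: [0.08,0.08]

```text
t: 18.52
eef_pos: [0.5119, 0.0011, 0.3327]
tool_rot: [-0.066, 0.928, 0.135, 0.341]
contact_force: [-0.2, -0.9, -2.0]
gripper_width: 0.174
```

```bash
cat > back.py <<'E'
from nxt import *
import json
gp,gR,gq=json.load(open('grasp.json')); gR=np.array(gR)
o,R=st(); D=R.T@gR; rv=Rn.from_matrix(D).as_rotvec(); print('rot to grasp (tool rv)',rv.round(3))
# keep bar centre at its original: G = gp+gR@[0,0,.054]
G=np.array(gp)+gR@[0,0,.054]
for h in (.215,.1,.03,.01,0): print(h,(R.T@(G+[0,0,h]-R@[0,0,.054]-o['eef_pos'])*100).round(2))
E
python3 back.py
```

```text
[ 0.623  0.023 -0.64   2.247 -0.796  0.274 -0.586] [0.5119 0.0011 0.3327] [-0.0657  0.928   0.1351  0.3409]
lean 40.6 deg toward 19.2; toolx az 15.7 tooly az -72.8 y_z -0.030
rot to grasp (tool rv) [-0.     0.    -0.004]
0.215 [-10.9   26.27 -11.34]
0.1 [-18.39  26.61  -2.61]
0.03 [-22.94  26.82   2.7 ]
0.01 [-24.24  26.88   4.22]
0 [-24.89  26.91   4.98]
```

>>> move_arm:
  gripper: [0,0,0,0,0]
  xyz:
    - [-1.2,2.9,-1.2]
    - [-2.6,6.2,-2.6]
    - [-4,9.5,-4]
    - [-5.3,12.8,-5.5]
    - [-6.7,16.1,-6.9]
  twist: [0,0,0,0,0]

```text
t: 18.93
eef_pos: [0.4679, -0.1832, 0.3375]
tool_rot: [-0.064, 0.927, 0.138, 0.341]
contact_force: [1.3, -0.9, -1.7]
gripper_width: 0.177
```

>>> move_arm:
  gripper: [0,0,0,0,0]
  xyz:
    - [-1.4,3.3,-1.4]
    - [-2.7,6.5,-2.8]
    - [-3.6,8.6,-3.8]
    - [-4.2,10.2,-4.4]
    - [-4.2,10.2,-4.4]
  twist: [0,0,0,0,0]

```text
t: 19.35
eef_pos: [0.4403, -0.3016, 0.3401]
tool_rot: [-0.063, 0.928, 0.135, 0.341]
contact_force: [0.5, 0.4, -1.5]
gripper_width: 0.175
```

```bash
python3 back.py
```

```text
[ 1.032  0.159 -0.299  2.072 -0.891  0.754  0.084] [ 0.4403 -0.3016  0.3401] [-0.0628  0.9282  0.1346  0.3413]
lean 40.6 deg toward 18.7; toolx az 15.8 tooly az -73.0 y_z -0.025
rot to grasp (tool rv) [ 0.005  0.001 -0.003]
0.215 [ 0.08 -0.54  0.11]
0.1 [-7.4  -0.25  8.85]
0.03 [-11.95  -0.08  14.16]
0.01 [-13.25  -0.03  15.68]
0 [-13.9   -0.    16.44]
```

>>> move_arm:
  gripper: [0,0,0,0,0]
  xyz:
    - [-2.2,-0.3,2.7]
    - [-4.5,-0.2,5.4]
    - [-7,-0.2,8.4]
    - [-9.5,-0.1,11.3]
    - [-11.5,-0.1,13.6]
  twist: [0,0,0,0,0]

```text
t: 19.77
eef_pos: [0.4406, -0.2891, 0.16]
tool_rot: [-0.065, 0.928, 0.138, 0.34]
contact_force: [1.0, -0.3, -2.3]
gripper_width: 0.173
```

```bash
python3 back.py
```

```text
[ 1.121  0.479 -0.453  2.212 -1.277  0.43   0.648] [ 0.4406 -0.2891  0.16  ] [-0.0654  0.9279  0.138   0.3403]
lean 40.5 deg toward 19.3; toolx az 16.2 tooly az -72.5 y_z -0.028
rot to grasp (tool rv) [-0.002  0.002  0.002]
0.215 [ 11.51   0.19 -13.85]
0.1 [ 4.04  0.51 -5.12]
0.03 [-0.51  0.7   0.2 ]
0.01 [-1.81  0.76  1.72]
0 [-2.46  0.78  2.48]
```

>>> move_arm:
  gripper: [0,0,0,0,0]
  xyz:
    - [-0.5,0.5,0.2]
    - [-1.2,0.7,1]
    - [-1.8,0.75,1.7]
    - [-2,0.75,1.95]
    - [-2,0.75,1.95]
  twist: [0,0,0,0,0]

```text
t: 20.18
eef_pos: [0.4407, -0.2981, 0.1347]
tool_rot: [-0.065, 0.928, 0.137, 0.341]
contact_force: [-0.2, -0.5, -0.4]
gripper_width: 0.177
```

```bash
python3 back.py; python3 -c "
from h import *
print(get_obs()['contact_force'])"
```

```text
[ 1.176  0.552 -0.505  2.202 -1.31   0.383  0.728] [ 0.4407 -0.2981  0.1347] [-0.0651  0.9276  0.1367  0.3414]
lean 40.7 deg toward 19.2; toolx az 16.0 tooly az -72.6 y_z -0.028
rot to grasp (tool rv) [-0. -0. -0.]
0.215 [ 13.36  -0.75 -15.56]
0.1 [ 5.87 -0.43 -6.84]
0.03 [ 1.31 -0.24 -1.53]
0.01 [ 0.01 -0.18 -0.01]
0 [-0.64 -0.16  0.75]
[-0.18462229 -0.46307878 -0.36667108]
```

>>> move_arm:
  gripper: [0,0,0,0]
  xyz:
    - [-0.3,-0.15,0.3]
    - [-0.5,-0.15,0.6]
    - [-0.6,-0.15,0.7]
    - [-0.6,-0.15,0.7]
  twist: [0,0,0,0]

```text
t: 20.52
eef_pos: [0.4398, -0.2962, 0.1253]
tool_rot: [-0.065, 0.928, 0.137, 0.341]
contact_force: [-0.6, 0.9, 0.1]
gripper_width: 0.175
```

```bash
python3 back.py|tail -1; python3 -c "
from h import *
print(get_obs()['contact_force'])"; python3 look.py 8;  python3 -c "
import cv2
a=cv2.imread('pics/side8.png')[140:240,320:420];cv2.imwrite('pics/z9.png',cv2.resize(a,(600,600)))"
```

```text
0 [-0.01  0.03  0.04]
[-0.63493331  0.87449471  0.08678166]
[ 1.21   0.582 -0.55   2.206 -1.324  0.348  0.76 ] [ 0.4398 -0.2962  0.1253] [-0.0652  0.9277  0.1367  0.3414]
lean 40.7 deg toward 19.2; toolx az 16.0 tooly az -72.7 y_z -0.028
20.5167 [-0.63493331  0.87449471  0.08678166] 0.17516745564595496
```

View pics/z9.png

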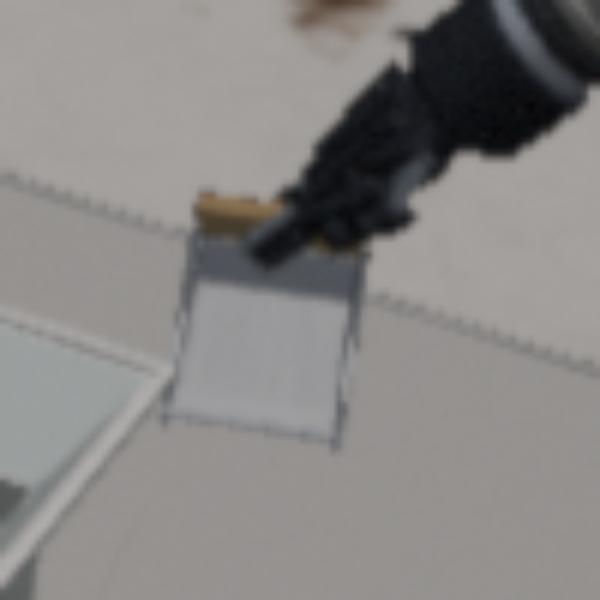

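>>> move_arm:
  gripper: [0.5,1,1,1,1]
  xyz:
    - [0,0,0]
    - [0,0,0]
    - [0,0,0]
    - [0,0,0]
    - [0,0,0]
  twist: [0,0,0,0,0]

```text
t: 21.03
eef_pos: [0.4397, -0.2964, 0.1251]
tool_rot: [-0.065, 0.928, 0.136, 0.341]
contact_force: [-0.2, 0.8, -0.7]
gripper_width: 0.871
```

>>> move_arm:
  gripper: [1,1,1,1,1]
  xyz:
    - [0,0,-1.5]
    - [0,0,-4]
    - [0,0,-7]
    - [0,0,-10]
    - [3,0,-13]
  twist: [0,0,0,0,0]

```text
t: 21.45
eef_pos: [0.3767, -0.3186, 0.2402]
tool_rot: [-0.067, 0.929, 0.133, 0.339]
contact_force: [1.0, -0.8, -0.4]
gripper_width: 1.003
```

```bash
python3 look.py 9; python3 -c "
from h import *
for cam in ('side','top'):
  for q in ('tray_grip','tray_lip','marker','mirror_face_centre','lens','mirror_grip','hopper','walnut1'): print(cam,q,[(round(d['p'],2),np.round(d['centre'],4).tolist()) for d in spot_point(q,cam)[:3]])"
```

```text
[ 1.213  0.289 -0.366  2.203 -1.018  0.661  0.416] [ 0.3767 -0.3186  0.2402] [-0.0666  0.9291  0.133   0.3386]
lean 40.4 deg toward 19.3; toolx az 15.4 tooly az -73.0 y_z -0.034
21.45 [ 0.95908891 -0.81488418 -0.38853207] 1.0031173560997912
side tray_grip [(0.89, [0.4743, -0.2802, 0.0831]), (0.57, [0.3954, 0.0199, -0.001])]
side tray_lip [(0.94, [0.4541, -0.2188, 0.0079])]
side marker [(0.57, [0.519, 0.0593, 0.0705])]
side mirror_face_centre [(0.74, [0.5627, 0.2821, 0.0701])]
side lens [(0.97, [0.4366, 0.3067, 0.0682]), (0.58, [0.7361, 0.0655, -0.0])]
side mirror_grip [(0.84, [0.5584, 0.2793, 0.1166]), (0.48, [0.5135, 0.013, 0.1546])]
side hopper [(0.56, [0.5204, 0.0133, -0.0043])]
side walnut1 []
top tray_grip [(0.93, [0.4715, -0.2828, 0.0848])]
top tray_lip [(0.59, [0.451, -0.2188, 0.0087]), (0.17, [0.5149, 0.0119, 0.153])]
top marker [(0.86, [0.5164, 0.058, 0.0708])]
top mirror_face_centre [(0.9, [0.5664, 0.2838, 0.0696])]
top lens [(0.94, [0.4371, 0.3056, 0.0738])]
top mirror_grip [(0.55, [0.5621, 0.2812, 0.116]), (0.28, [0.5426, 0.0006, 0.0163])]
top hopper [(0.69, [0.5176, 0.0106, 0.0008]), (0.53, [0.4707, -0.2847, 0.0843])]
top walnut1 [(0.57, [0.4935, 0.0067, 0.0197]), (0.53, [0.517, 0.0272, 0.0227])]
```

View pics/top9.png

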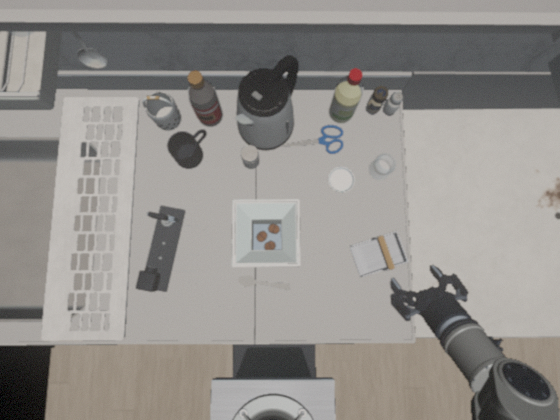

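```bash
cat > s5.py <<'E'
from nxt import *
from opt import seq
from multiprocessing import Pool
def job(a):
    q0,R,l,r,z,dn=a
    az=np.radians(19); h=np.array([np.cos(az),np.sin(az),0]); e,q=ik(h*r+[0,0,z],R,q0,n=6,m=.004)
    if e>1e-3: return None
    d=np.radians(dn); q2=seq((q,h*np.cos(d)+[0,0,np.sin(d)],1,6)); p,R2=fk(q2,P)
    return (round(lean(R2)[0]-l,1) if abs((lean(R2)[1]-19+180)%360-180)<90 else 99,l,r,z,dn,p.round(2).tolist(),np.round(lean(R2),0).tolist(),q.round(2).tolist())
if __name__=='__main__':
    o,R0=st(); A=[]
    for l in (40,25,10):
        ax=np.cross([np.cos(np.radians(19)),np.sin(np.radians(19)),0],[0,0,1]); R=Rn.from_rotvec(-ax*np.radians(l-40.4)).as_matrix()@R0
        if l==25: print(lean(R))
        for r in (.25,.35,.45,.55):
            for z in (.25,.3,.4,.5,.6,.75):
                for dn in (135,180,225,270): A.append((np.array(o['q']),R,l,r,z,dn))
    with Pool(4) as p: out=[x for x in p.map(job,A,chunksize=4) if x]
    for l in (40,25,10): print(*sorted([x for x in out if x[1]==l])[:9],sep='\n')
E
OMP_NUM_THREADS=1 timeout 570 python3 s5.py
```

```text
[ 1.21   0.289 -0.372  2.198 -1.022  0.658  0.418] [ 0.3815 -0.3179  0.2423] [-0.0652  0.9278  0.1364  0.341 ]
lean 40.6 deg toward 19.2; toolx az 15.9 tooly az -72.7 y_z -0.028
(np.float64(56.03069612985333), np.float64(19.15380276443079))
(np.float64(-9.2), 40, 0.55, 0.3, 270, [0.56, 0.15, 0.16], [31.0, 24.0], [0.59, 0.25, -1.17, 2.22, 1.33, 0.34, -2.96])
(np.float64(-7.6), 40, 0.55, 0.3, 225, [0.41, 0.13, 0.23], [32.0, 20.0], [-0.02, 0.12, -0.49, 2.25, 1.11, 0.18, -2.82])
(np.float64(-6.2), 40, 0.45, 0.75, 180, [0.35, 0.11, 0.83], [34.0, 20.0], [0.3, -0.33, -0.49, 1.57, -0.24, 1.16, -1.5])
(np.float64(-5.5), 40, 0.55, 0.4, 270, [0.53, 0.19, 0.23], [34.0, 17.0], [-0.86, -0.09, 0.35, 2.17, 0.4, 0.37, -2.1])
(np.float64(-5.0), 40, 0.45, 0.4, 225, [0.35, 0.14, 0.33], [35.0, 18.0], [-0.49, -0.26, -0.05, 2.31, 0.32, 0.4, -2.07])
(np.float64(-4.9), 40, 0.45, 0.75, 225, [0.41, 0.14, 0.6], [35.0, 19.0], [-0.44, -0.32, -0.07, 1.59, 0.1, 1.17, -1.79])
(np.float64(-4.5), 40, 0.55, 0.25, 225, [0.49, 0.17, 0.1], [35.0, 20.0], [-1.55, 0.67, 1.46, 2.37, 4.41, 0.64, -0.02])
(np.float64(-4.3), 40, 
[... 1660 characters left out ...]
at64(55.5), 10, 0.55, 0.4, 225, [0.51, 0.18, 0.3], [65.0, 19.0], [0.26, 0.01, -0.77, 2.38, 2.8, 0.51, 1.78])
(np.float64(55.5), 10, 0.55, 0.5, 225, [0.45, 0.17, 0.43], [66.0, 18.0], [-0.76, -0.22, 0.19, 2.3, 2.21, 0.3, 2.4])
(np.float64(56.8), 10, 0.55, 0.75, 180, [0.48, 0.19, 0.78], [67.0, 18.0], [-0.69, -0.33, 0.1, 1.83, 0.58, 0.48, -2.2])
(np.float64(57.2), 10, 0.55, 0.4, 180, [0.43, 0.16, 0.45], [67.0, 18.0], [0.64, 0.04, -1.14, 2.37, 2.8, 0.51, 1.82])
(np.float64(57.4), 10, 0.55, 0.75, 225, [0.48, 0.17, 0.58], [67.0, 19.0], [0.06, -0.31, -0.4, 1.8, -0.14, 0.38, -1.58])
(np.float64(58.6), 10, 0.55, 0.6, 180, [0.49, 0.11, 0.56], [69.0, 23.0], [0.5, -0.32, -0.75, 2.08, -1.37, 0.17, -0.42])
```

```bash
python3 - <<'E'
from nxt import *
goto([.39,.12,.72])
E
```

```text
[ 1.21   0.289 -0.372  2.198 -1.022  0.658  0.418] [ 0.3815 -0.3179  0.2423] [-0.0652  0.9278  0.1364  0.341 ]
lean 40.6 deg toward 19.2; toolx az 15.9 tooly az -72.7 y_z -0.028
shift cm [ 40.8 -42.9 -26.4]
```

>>> move_arm:
  gripper: [1,1,1,1,1]
  xyz:
    - [2.5,-2.1,-2.2]
    - [5,-4.2,-4.4]
    - [7.5,-6.5,-6.4]
    - [10.2,-9,-8.2]
    - [12.8,-11.7,-9.8]
  twist: [0,0,0,0,0]

```text
t: 22.77
eef_pos: [0.3797, -0.1995, 0.4049]
tool_rot: [-0.065, 0.928, 0.136, 0.341]
contact_force: [0.3, -0.7, 0.2]
gripper_width: 1.002
```

>>> move_arm:
  gripper: [1,1,1,1,1]
  xyz:
    - [2.6,-2.7,-1.6]
    - [5.1,-5.4,-3.2]
    - [7.7,-8.1,-4.8]
    - [10.2,-10.8,-6.4]
    - [12.8,-13.5,-8]
  twist: [0,0,0,0,0]

```text
t: 23.18
eef_pos: [0.3891, -0.104, 0.5101]
tool_rot: [-0.066, 0.929, 0.137, 0.338]
contact_force: [-0.7, 0.6, 0.4]
gripper_width: 1.002
```

>>> move_arm:
  gripper: [1,1,1,1,1]
  xyz:
    - [2.6,-2.7,-1.6]
    - [5.1,-5.4,-3.2]
    - [7.7,-8.1,-4.8]
    - [10.2,-10.8,-6.4]
    - [12.8,-13.5,-8]
  twist: [0,0,0,0,0]

```text
t: 23.6
eef_pos: [0.4225, -0.0535, 0.5687]
tool_rot: [-0.071, 0.931, 0.135, 0.332]
contact_force: [-0.9, -0.4, -1.3]
gripper_width: 0.999
```

```bash
OMP_NUM_THREADS=1 python3 opt.py 0 19 1 6
```

```text
[ 0.425 -0.337 -0.168  1.979 -0.531  0.958 -0.843] [ 0.4225 -0.0535  0.5687] [-0.0715  0.9307  0.1352  0.3324]
lean 39.8 deg toward 20.4; toolx az 15.4 tooly az -72.6 y_z -0.043
e0 0.6395
0.5767 [-0.71  0.71  0.  ] tool cm [-10. -22.  -7.] pos [0.42 0.1  0.56] lean [35.2 26.6]
0.5973 [-0.5   0.5   0.71] tool cm [  5. -16. -18.] pos [0.4  0.05 0.76] lean [36.7 24.5]
0.6079 [-0.71  0.    0.71] tool cm [ -2.  -6. -24.] pos [ 0.34 -0.11  0.76] lean [37.4 25.9]
0.6105 [-1.  0.  0.] tool cm [-19.  -7. -15.] pos [ 0.31 -0.16  0.56] lean [37.6 30.1]
0.6193 [-0.5   0.5  -0.71] tool cm [-18. -15.   9.] pos [0.38 0.05 0.37] lean [38.3 23.5]
0.6269 [-0.71  0.   -0.71] tool cm [-24.  -5.   3.] pos [ 0.31 -0.09  0.37] lean [38.8 24.4]
```

>>> move_arm:
  gripper: [1,1,1,1,1]
  xyz:
    - [2.3,-3.3,-1.2]
    - [4.6,-6.6,-2.4]
    - [6.9,-9.9,-3.6]
    - [9.2,-13.2,-4.9]
    - [11.5,-16.5,-6.1]
  twist: [0,0,0,0,0]

```text
t: 24.02
eef_pos: [0.434, 0.0977, 0.6842]
tool_rot: [-0.074, 0.93, 0.139, 0.331]
contact_force: [1.1, 0.4, 0.2]
gripper_width: 1.002
```

```bash
OMP_NUM_THREADS=1 python3 opt.py 0 19 1 6
```

```text
[ 0.034 -0.336 -0.238  1.73  -0.2    1.056 -1.455] [0.434  0.0977 0.6842] [-0.0744  0.9303  0.1393  0.3311]
lean 39.7 deg toward 21.2; toolx az 15.8 tooly az -72.0 y_z -0.046
e0 0.6384
0.5307 [-1.  0.  0.] tool cm [-19.  -8. -15.] pos [0.37 0.14 0.74] lean [32.1 23.2]
0.5703 [-0.71  0.   -0.71] tool cm [-24.  -5.   3.] pos [0.41 0.13 0.51] lean [34.8 23.2]
0.5919 [-0.71 -0.71  0.  ] tool cm [-17.  11. -15.] pos [ 0.36 -0.1   0.71] lean [36.3 25.1]
0.5999 [-0.71  0.    0.71] tool cm [ -2.  -6. -24.] pos [0.32 0.11 0.89] lean [36.9 22. ]
0.6005 [-0.5  -0.5  -0.71] tool cm [-23.   9.   3.] pos [ 0.41 -0.04  0.51] lean [36.9 24.1]
0.6127 [-0.71  0.71  0.  ] tool cm [ -9. -22.  -6.] pos [0.3  0.3  0.69] lean [37.8 21. ]
```

>>> move_arm:
  gripper: [1]
  xyz:
    - [-17,-12,-13]
  twist: [0]

```text
t: 24.1
eef_pos: [0.4326, 0.1074, 0.6834]
tool_rot: [-0.081, 0.929, 0.143, 0.331]
contact_force: [-0.8, 0.1, 0.1]
gripper_width: 0.999
```

>>> move_arm:
  gripper: [1]
  xyz:
    - [-17,-12,-13]
  twist: [0]

```text
t: 24.18
eef_pos: [0.433, 0.1091, 0.6684]
tool_rot: [-0.087, 0.933, 0.14, 0.321]
contact_force: [-0.6, -1.2, 0.2]
gripper_width: 1.001
```

>>> move_arm:
  gripper: [1]
  xyz:
    - [-18,-10,-14]
  twist: [0]

```text
t: 24.27
eef_pos: [0.4305, 0.1159, 0.651]
tool_rot: [-0.096, 0.937, 0.138, 0.307]
contact_force: [0.7, 1.0, 0.1]
gripper_width: 1.004
```

>>> move_arm:
  gripper: [1]
  xyz:
    - [-18,-10,-14]
  twist: [0]

```text
t: 24.35
eef_pos: [0.4251, 0.1247, 0.6364]
tool_rot: [-0.104, 0.94, 0.137, 0.294]
contact_force: [-0.1, -0.1, -0.7]
gripper_width: 0.997
```

>>> move_arm:
  gripper: [1]
  xyz:
    - [-18,-10,-14]
  twist: [0]

```text
t: 24.43
eef_pos: [0.4183, 0.1345, 0.6252]
tool_rot: [-0.111, 0.943, 0.136, 0.281]
contact_force: [-0.1, 0.6, -0.3]
gripper_width: 1.001
```

```bash
OMP_NUM_THREADS=1 python3 opt.py 0 19 1 6
```

```text
[-0.38  -0.336 -0.026  1.834 -0.086  1.033 -1.669] [0.4183 0.1345 0.6252] [-0.1112  0.9433  0.1365  0.2814]
lean 35.2 deg toward 29.8; toolx az 13.6 tooly az -71.2 y_z -0.133
e0 0.5768
0.4706 [-1.  0.  0.] tool cm [-20.  -8. -13.] pos [0.35 0.21 0.65] lean [28.1 32.2]
0.5183 [-0.71 -0.71  0.  ] tool cm [-18.  11. -14.] pos [ 0.37 -0.04  0.64] lean [31.2 35. ]
0.522 [-0.71  0.   -0.71] tool cm [-24.  -3.   6.] pos [0.36 0.17 0.43] lean [31.5 31.8]
0.529 [-0.71  0.    0.71] tool cm [ -4.  -8. -23.] pos [0.32 0.16 0.83] lean [31.9 31.1]
0.543 [-0.5  -0.5  -0.71] tool cm [-22.  10.   5.] pos [0.38 0.02 0.44] lean [32.9 32.6]
0.5495 [-0.5  -0.5   0.71] tool cm [ -3.   5. -24.] pos [0.34 0.02 0.82] lean [33.3 31.3]
```

```bash
cat > mv.py <<'E'
from h import *
import sys
o,R=st(); v=np.array([float(a) for a in sys.argv[1:4]])
print('to',(R.T@(v-o['eef_pos'])*100).round(1))
for az in (20,30,40,50):
    print('in',az,(R.T@[-25*np.cos(np.radians(az)),-25*np.sin(np.radians(az)),0]).round(0), '+up',(R.T@[-20*np.cos(np.radians(az)),-20*np.sin(np.radians(az)),10]).round(0))
E
python3 mv.py .37 .28 .68
```

```text
[-0.38  -0.336 -0.026  1.834 -0.086  1.033 -1.669] [0.4183 0.1345 0.6252] [-0.1112  0.9433  0.1365  0.2814]
lean 35.2 deg toward 29.8; toolx az 13.6 tooly az -71.2 y_z -0.133
to [  2.  -15.9  -2.7]
in 20 [-21.   1. -14.] +up [-11.  -1. -20.]
in 30 [-20.   5. -14.] +up [-10.   3. -20.]
in 40 [-19.   9. -14.] +up [ -9.   6. -20.]
in 50 [-17.  13. -14.] +up [ -8.   9. -19.]
```

>>> move_arm:
  gripper: [1,1,1,1]
  xyz:
    - [0.5,-4,-0.7]
    - [1,-8,-1.4]
    - [1.5,-12,-2]
    - [2,-15.9,-2.7]
  twist: [0,0,0,0]

```text
t: 24.77
eef_pos: [0.3691, 0.281, 0.6812]
tool_rot: [-0.111, 0.943, 0.136, 0.283]
contact_force: [1.5, 0.8, 0.1]
gripper_width: 0.998
```

>>> move_arm:
  gripper: [1]
  xyz:
    - [-20,7,-14]
  twist: [0]

```text
t: 24.85
eef_pos: [0.3413, 0.2751, 0.6809]
tool_rot: [-0.11, 0.942, 0.144, 0.281]
contact_force: [-2.9, 3.1, 1.8]
gripper_width: 0.998
```

>>> move_arm:
  gripper: [1]
  xyz:
    - [-20,7,-14]
  twist: [0]

```text
t: 24.93
eef_pos: [0.3395, 0.2633, 0.6789]
tool_rot: [-0.108, 0.944, 0.137, 0.279]
contact_force: [1.0, -1.3, 1.0]
gripper_width: 1.0
```

>>> move_arm:
  gripper: [1]
  xyz:
    - [-20,7,-14]
  twist: [0]

```text
t: 25.02
eef_pos: [0.3297, 0.2727, 0.6735]
tool_rot: [-0.112, 0.943, 0.152, 0.273]
contact_force: [-1.9, 1.4, -0.3]
gripper_width: 1.001
```

```bash
python3 mv.py .37 .28 .68
```

```text
[-0.575 -0.332 -0.247  1.719  0.084  1.169 -2.095] [0.3297 0.2727 0.6735] [-0.1124  0.9434  0.1517  0.2725]
lean 34.3 deg toward 31.5; toolx az 15.6 tooly az -69.5 y_z -0.129
to [3.8 0.6 1.6]
in 20 [-21.  -0. -14.] +up [-11.  -1. -19.]
in 30 [-20.   4. -14.] +up [-11.   2. -20.]
in 40 [-19.   8. -14.] +up [-10.   5. -19.]
in 50 [-17.  12. -13.] +up [ -8.   8. -19.]
```

>>> move_arm:
  gripper: [1]
  xyz:
    - [-19,8,-14]
  twist: [0]

```text
t: 25.1
eef_pos: [0.3375, 0.2579, 0.6693]
tool_rot: [-0.1, 0.948, 0.13, 0.273]
contact_force: [1.8, -3.1, -0.5]
gripper_width: 1.0
```

>>> move_arm:
  gripper: [1]
  xyz:
    - [-19,8,-14]
  twist: [0]

```text
t: 25.18
eef_pos: [0.3279, 0.2682, 0.6651]
tool_rot: [-0.105, 0.947, 0.145, 0.266]
contact_force: [-1.9, 1.2, 0.6]
gripper_width: 1.001
```

>>> move_arm:
  gripper: [1]
  xyz:
    - [-19,8,-14]
  twist: [0]

```text
t: 25.27
eef_pos: [0.3336, 0.2561, 0.6594]
tool_rot: [-0.095, 0.951, 0.127, 0.265]
contact_force: [0.6, -3.3, 0.1]
gripper_width: 1.003
```

>>> move_arm:
  gripper: [1]
  xyz:
    - [-19,8,-14]
  twist: [0]

```text
t: 25.35
eef_pos: [0.3237, 0.2667, 0.6541]
tool_rot: [-0.099, 0.95, 0.144, 0.258]
contact_force: [-2.1, 0.8, -0.2]
gripper_width: 1.002
```

```bash
python3 mv.py .37 .28 .68;OMP_NUM_THREADS=1 python3 opt.py 0 19 1 6
```

```text
[-0.558 -0.336 -0.264  1.75   0.084  1.182 -2.113] [0.3237 0.2667 0.6541] [-0.0994  0.9504  0.1435  0.2575]
lean 32.1 deg toward 29.7; toolx az 15.0 tooly az -71.0 y_z -0.115
to [ 5.5 -0.   0.3]
in 20 [-21.   0. -13.] +up [-12.  -1. -19.]
in 30 [-21.   5. -13.] +up [-11.   3. -19.]
in 40 [-19.   9. -13.] +up [-10.   6. -19.]
in 50 [-18.  13. -12.] +up [ -9.   9. -18.]
[-0.558 -0.336 -0.264  1.75   0.084  1.182 -2.113] [0.3237 0.2667 0.6541] [-0.0994  0.9504  0.1435  0.2575]
lean 32.1 deg toward 29.7; toolx az 15.0 tooly az -71.0 y_z -0.115
e0 0.5307
0.4099 [-0.71 -0.71  0.  ] tool cm [-19.  11. -13.] pos [0.29 0.23 0.7 ] lean [24.2 24.8]
0.4548 [-0.5  -0.5  -0.71] tool cm [-22.  10.   6.] pos [0.31 0.25 0.47] lean [27.1 26.3]
0.484 [-0.5  -0.5   0.71] tool cm [ -4.   6. -24.] pos [0.25 0.19 0.86] lean [29.  28.2]
0.4877 [-0. -1.  0.] tool cm [-6. 23. -7.] pos [0.39 0.05 0.67] lean [29.2 30.1]
0.4915 [-1.  0.  0.] tool cm [-21.  -8. -12.] pos [0.11 0.34 0.67] lean [29.4 26.1]
0.4943 [-0.   -0.71 -0.71] tool cm [-13.  19.  10.] pos [0.38 0.13 0.48] lean [29.6 29.5]
```

>>> move_arm:
  gripper: [1,1,1]
  xyz:
    - [-18,12,-15]
    - [-18,12,-15]
    - [-18,12,-15]
  twist: [0,0,0]

```text
t: 25.6
eef_pos: [0.3282, 0.2534, 0.6431]
tool_rot: [-0.086, 0.955, 0.127, 0.252]
contact_force: [0.4, -3.3, 0.1]
gripper_width: 0.997
```

>>> move_arm:
  gripper: [1,1]
  xyz:
    - [-18,12,-15]
    - [-18,12,-15]
  twist: [0,0]

```text
t: 25.77
eef_pos: [0.3264, 0.2506, 0.6372]
tool_rot: [-0.081, 0.958, 0.126, 0.246]
contact_force: [1.9, -3.0, 0.9]
gripper_width: 1.002
```

>>> move_arm:
  gripper: [1,1]
  xyz:
    - [-8,5,-6]
    - [-8,5,-6]
  twist: [0,0]

```text
t: 25.93
eef_pos: [0.3234, 0.2493, 0.6301]
tool_rot: [-0.077, 0.96, 0.126, 0.239]
contact_force: [0.1, -1.6, 0.3]
gripper_width: 0.996
```

```bash
python3 mv.py .37 .28 .68
```

```text
[-0.613 -0.337 -0.219  1.791  0.124  1.211 -2.162] [0.3234 0.2493 0.6301] [-0.0772  0.9597  0.1264  0.2388]
lean 29.1 deg toward 25.4; toolx az 13.5 tooly az -73.7 y_z -0.088
to [ 7.  -2.1 -1.7]
in 20 [-22.   2. -12.] +up [-13.   0. -18.]
in 30 [-21.   6. -12.] +up [-12.   4. -18.]
in 40 [-20.  10. -12.] +up [-11.   7. -18.]
in 50 [-18.  14. -11.] +up [ -9.  10. -18.]
```

```bash
cat > s6.py <<'E'
from nxt import *
from opt import seq
from multiprocessing import Pool
def job(a):
    q0,R,l,x,y,z,d=a
    e,q=ik(np.array([x,y,z]),R,q0,n=8,m=.004)
    if e>1e-3: return None
    qs=q;tr=[]
    for k in range(8):
        qs=seq((qs,d,1,1)); p,R2=fk(qs,P); tr.append(round(np.linalg.norm(R2[:2,2]),3))
        if (p+.073*R2[:,2])[2]<.03: break
    return (tr[-1],x,y,z,d.tolist(),p.round(2).tolist(),np.round(lean(R2),0).tolist(),tr,q.round(2).tolist())
if __name__=='__main__':
    o,R=st(); A=[]
    for (x,y) in ((.42,.15),(.42,.05),(.36,.17),(.55,.2),(.62,.2),(.65,.1)):
            for z in (.2,.25,.3,.4):
                for d in ([0,0,-1],[-.6,-.3,-.7],[.6,.3,-.7],[-.9,-.4,0]): A.append((np.array(o['q']),R,0,x,y,z,np.array(d)))
    with Pool(4) as p: out=[x for x in p.map(job,A,chunksize=2) if x]
    for x in sorted(out)[:14]: print(x)
E
OMP_NUM_THREADS=1 timeout 570 python3 s6.py
```

```text
[-0.613 -0.337 -0.219  1.791  0.124  1.211 -2.162] [0.3234 0.2493 0.6301] [-0.0772  0.9597  0.1264  0.2388]
lean 29.1 deg toward 25.4; toolx az 13.5 tooly az -73.7 y_z -0.088
(np.float64(0.307), 0.36, 0.17, 0.25, [-0.6, -0.3, -0.7], [0.36, 0.15, 0.16], [18.0, 28.0], [np.float64(0.462), np.float64(0.441), np.float64(0.419), np.float64(0.396), np.float64(0.374), np.float64(0.353), np.float64(0.331), np.float64(0.307)], [0.87, -0.05, -1.41, 2.44, -0.01, 0.21, -1.85])
(np.float64(0.313), 0.55, 0.2, 0.2, [-0.6, -0.3, -0.7], [0.4, 0.08, 0.09], [18.0, 36.0], [np.float64(0.465), np.float64(0.445), np.float64(0.425), np.float64(0.406), np.float64(0.381), np.float64(0.357), np.float64(0.335), np.float64(0.313)], [-0.24, 0.34, -0.26, 2.16, 0.56, 0.17, -2.3])
(np.float64(0.32), 0.36, 0.17, 0.3, [0, 0, -1], [0.42, 0.18, 0.11], [19.0, 32.0], [np.float64(0.478), np.float64(0.466), np.float64(0.449), np.float64(0.426), np.float64(0.402), np.float64(0.377), np.float64(0.349), np.float64(0.32)], [-0.35, -0.17, -0.28, 2.42, 0.13, 0.38, -2.05])
(np.float64(0.323), 0.36, 0.17, 0.25, [-0.9, -0.4, 0.0], [0
[... 2322 characters left out ...]
np.float64(0.43), np.float64(0.407), np.float64(0.386), np.float64(0.364), np.float64(0.341)], [-0.46, -0.14, 0.24, 2.39, -0.21, 0.39, -1.34])
(np.float64(0.341), 0.55, 0.2, 0.25, [-0.6, -0.3, -0.7], [0.4, 0.1, 0.12], [20.0, 31.0], [np.float64(0.486), np.float64(0.464), np.float64(0.443), np.float64(0.423), np.float64(0.403), np.float64(0.385), np.float64(0.365), np.float64(0.341)], [-0.33, 0.25, -0.14, 2.12, 0.17, 0.27, -1.92])
(np.float64(0.344), 0.42, 0.05, 0.25, [0, 0, -1], [0.47, 0.03, 0.09], [20.0, 38.0], [np.float64(0.476), np.float64(0.453), np.float64(0.431), np.float64(0.409), np.float64(0.389), np.float64(0.366), np.float64(0.344)], [-0.12, -0.01, -0.07, 2.44, -0.51, 0.25, -1.04])
```

```bash
python3 mv.py .37 .17 .31
```

```text
[-0.613 -0.337 -0.219  1.791  0.124  1.211 -2.162] [0.3234 0.2493 0.6301] [-0.0772  0.9597  0.1264  0.2388]
lean 29.1 deg toward 25.4; toolx az 13.5 tooly az -73.7 y_z -0.088
to [-13.   11.7  28.4]
in 20 [-22.   2. -12.] +up [-13.   0. -18.]
in 30 [-21.   6. -12.] +up [-12.   4. -18.]
in 40 [-20.  10. -12.] +up [-11.   7. -18.]
in 50 [-18.  14. -11.] +up [ -9.  10. -18.]
```

>>> move_arm:
  gripper: [1,1,1,1,1]
  xyz:
    - [-1,1.4,3.5]
    - [-2.5,2.8,7]
    - [-4,4.2,10.5]
    - [-5.6,5.6,14]
    - [-7,7,17]
  twist: [0,0,0,0,0]

```text
t: 26.35
eef_pos: [0.3553, 0.2084, 0.4392]
tool_rot: [-0.081, 0.959, 0.134, 0.236]
contact_force: [1.1, 0.8, -0.3]
gripper_width: 0.999
```

>>> move_arm:
  gripper: [1,1,1,1]
  xyz:
    - [-1.5,1.2,3]
    - [-3,2.4,6]
    - [-4.5,3.6,9]
    - [-6,4.7,11.4]
  twist: [0,0,0,0]

```text
t: 26.68
eef_pos: [0.3676, 0.1759, 0.3072]
tool_rot: [-0.082, 0.959, 0.134, 0.236]
contact_force: [-0.1, 1.0, 0.2]
gripper_width: 1.0
```

```bash
python3 mv.py .37 .17 .31;OMP_NUM_THREADS=1 python3 opt.py 0 19 1 6
```

```text
[-0.489 -0.165 -0.146  2.402  0.145  0.407 -2.051] [0.3676 0.1759 0.3072] [-0.0817  0.9589  0.1342  0.2365]
lean 29.0 deg toward 27.0; toolx az 14.4 tooly az -72.7 y_z -0.093
to [ 0.2  0.6 -0.3]
in 20 [-22.   1. -12.] +up [-13.   0. -18.]
in 30 [-21.   5. -12.] +up [-12.   3. -18.]
in 40 [-20.  10. -12.] +up [-11.   7. -18.]
in 50 [-18.  13. -11.] +up [-10.  10. -18.]
[-0.489 -0.165 -0.146  2.402  0.145  0.407 -2.051] [0.3676 0.1759 0.3072] [-0.0817  0.9589  0.1342  0.2365]
lean 29.0 deg toward 27.0; toolx az 14.4 tooly az -72.7 y_z -0.093
e0 0.4844
0.3771 [-0.5  -0.5  -0.71] tool cm [-22.  10.   7.] pos [0.37 0.11 0.23] lean [22.2 28.2]
0.3802 [ 0.  0. -1.] tool cm [-12.   2.  22.] pos [0.4  0.18 0.15] lean [22.3 29.8]
0.3871 [-0.71  0.   -0.71] tool cm [-23.  -4.   8.] pos [0.29 0.25 0.23] lean [22.8 25.3]
0.4074 [-0.5   0.5  -0.71] tool cm [-16. -14.  13.] pos [0.28 0.29 0.22] lean [24.  33.5]
0.4108 [-0.71 -0.71  0.  ] tool cm [-19.  12. -12.] pos [0.31 0.02 0.33] lean [24.3 30.3]
0.4167 [-0.   -0.71 -0.71] tool cm [-12.  18.  12.] pos [0.42 0.02 0.19] lean [24.6 27.7]
```

>>> move_arm:
  gripper: [1]
  xyz:
    - [-23,4,7]
  twist: [0]

```text
t: 26.77
eef_pos: [0.3601, 0.1721, 0.3025]
tool_rot: [-0.083, 0.96, 0.136, 0.232]
contact_force: [-0.6, -0.2, 0.1]
gripper_width: 1.001
```

>>> move_arm:
  gripper: [1]
  xyz:
    - [-23,4,7]
  twist: [0]

```text
t: 26.85
eef_pos: [0.3551, 0.1701, 0.3062]
tool_rot: [-0.087, 0.959, 0.138, 0.233]
contact_force: [-0.3, 1.0, 0.6]
gripper_width: 0.999
```

>>> move_arm:
  gripper: [1]
  xyz:
    - [-23,4,7]
  twist: [0]

```text
t: 26.93
eef_pos: [0.3493, 0.1657, 0.3091]
tool_rot: [-0.088, 0.959, 0.137, 0.233]
contact_force: [0.1, 1.0, 0.1]
gripper_width: 1.001
```

>>> move_arm:
  gripper: [1]
  xyz:
    - [-23,4,7]
  twist: [0]

```text
t: 27.02
eef_pos: [0.3436, 0.1614, 0.3102]
tool_rot: [-0.089, 0.959, 0.136, 0.232]
contact_force: [0.4, -0.6, 0.6]
gripper_width: 1.001
```

>>> move_arm:
  gripper: [1]
  xyz:
    - [-23,4,7]
  twist: [0]

```text
t: 27.1
eef_pos: [0.3383, 0.1578, 0.3094]
tool_rot: [-0.088, 0.959, 0.136, 0.231]
contact_force: [-1.2, 0.1, 0.3]
gripper_width: 0.999
```

```bash
OMP_NUM_THREADS=1 python3 opt.py 0 19 1 6
```

```text
[ 0.213 -0.25  -0.696  2.419 -0.381  0.438 -1.49 ] [0.3383 0.1578 0.3094] [-0.0883  0.9593  0.1362  0.2309]
lean 28.6 deg toward 29.0; toolx az 14.4 tooly az -72.3 y_z -0.106
e0 0.4791
0.3685 [-0.5  -0.5  -0.71] tool cm [-22.  10.   7.] pos [0.35 0.07 0.24] lean [21.6 32.4]
0.3728 [-0.71  0.   -0.71] tool cm [-23.  -3.   8.] pos [0.27 0.24 0.25] lean [21.9 27. ]
0.3915 [-1.  0.  0.] tool cm [-21.  -8. -10.] pos [0.21 0.24 0.31] lean [23.  28.9]
0.3967 [ 0.  0. -1.] tool cm [-12.   3.  22.] pos [0.39 0.15 0.18] lean [23.4 37. ]
0.4056 [-0.71 -0.71  0.  ] tool cm [-19.  11. -12.] pos [ 0.3  -0.01  0.32] lean [23.9 35. ]
0.4141 [-0.71  0.    0.71] tool cm [ -7.  -7. -23.] pos [0.29 0.24 0.42] lean [24.5 28.3]
```

>>> move_arm:
  gripper: [1,1,1]
  xyz:
    - [-21,3,-13]
    - [-21,3,-13]
    - [-21,3,-13]
  twist: [0,0,0]

```text
t: 27.35
eef_pos: [0.3114, 0.1374, 0.3272]
tool_rot: [-0.083, 0.964, 0.132, 0.217]
contact_force: [1.0, 0.1, 0.4]
gripper_width: 0.999
```

>>> move_arm:
  gripper: [1,1]
  xyz:
    - [-21,3,-13]
    - [-21,3,-13]
  twist: [0,0]

```text
t: 27.52
eef_pos: [0.3052, 0.1371, 0.3207]
tool_rot: [-0.083, 0.966, 0.14, 0.203]
contact_force: [-0.4, -0.6, 0.3]
gripper_width: 1.0
```

>>> move_arm:
  gripper: [1]
  xyz:
    - [-21,3,-13]
  twist: [0]

```text
t: 27.6
eef_pos: [0.3018, 0.1282, 0.321]
tool_rot: [-0.079, 0.969, 0.135, 0.192]
contact_force: [-0.5, -0.6, 0.0]
gripper_width: 1.001
```

```bash
python3 mv.py .37 .17 .31
```

```text
[ 0.043 -0.337 -0.488  2.435 -0.327  0.61  -1.517] [0.3018 0.1282 0.321 ] [-0.0785  0.969   0.1352  0.1916]
lean 23.9 deg toward 30.2; toolx az 14.6 tooly az -72.9 y_z -0.100
to [ 6.6 -1.9  4.2]
in 20 [-23.   1. -10.] +up [-14.   0. -17.]
in 30 [-22.   6. -10.] +up [-14.   3. -17.]
in 40 [-21.  10. -10.] +up [-13.   7. -17.]
in 50 [-19.  14. -10.] +up [-11.  10. -17.]
```

>>> move_arm:
  gripper: [1]
  xyz:
    - [-23,-3,-10]
  twist: [0]

```text
t: 27.68
eef_pos: [0.2934, 0.1328, 0.3191]
tool_rot: [-0.076, 0.972, 0.135, 0.179]
contact_force: [0.2, 0.2, 0.7]
gripper_width: 1.003
```

>>> move_arm:
  gripper: [1]
  xyz:
    - [-23,-3,-10]
  twist: [0]

```text
t: 27.77
eef_pos: [0.2834, 0.1414, 0.3161]
tool_rot: [-0.073, 0.974, 0.136, 0.167]
contact_force: [-0.2, 0.4, -0.8]
gripper_width: 0.999
```

>>> move_arm:
  gripper: [1]
  xyz:
    - [-23,-3,-10]
  twist: [0]

```text
t: 27.85
eef_pos: [0.2721, 0.1505, 0.3133]
tool_rot: [-0.068, 0.976, 0.137, 0.155]
contact_force: [-0.1, -0.1, 0.2]
gripper_width: 1.003
```

>>> move_arm:
  gripper: [1]
  xyz:
    - [-23,-1,-10]
  twist: [0]

```text
t: 27.93
eef_pos: [0.2609, 0.1581, 0.3104]
tool_rot: [-0.063, 0.978, 0.137, 0.143]
contact_force: [0.2, -0.1, -0.5]
gripper_width: 0.998
```

>>> move_arm:
  gripper: [1]
  xyz:
    - [-23,-1,-10]
  twist: [0]

```text
t: 28.02
eef_pos: [0.2479, 0.1662, 0.3086]
tool_rot: [-0.056, 0.98, 0.136, 0.132]
contact_force: [-0.0, 0.0, 0.4]
gripper_width: 1.002
```

```bash
python3 mv.py .37 .17 .31
```

```text
[-0.185 -0.337 -0.514  2.435 -0.18   0.723 -1.874] [0.2479 0.1662 0.3086] [-0.0563  0.9803  0.1361  0.1319]
lean 16.5 deg toward 31.0; toolx az 15.2 tooly az -73.6 y_z -0.074
to [11.5  3.1  2.9]
in 20 [-24.   2.  -7.] +up [-16.   1. -15.]
in 30 [-23.   6.  -7.] +up [-16.   4. -15.]
in 40 [-22.  10.  -7.] +up [-15.   7. -15.]
in 50 [-20.  14.  -7.] +up [-13.  10. -15.]
```

>>> move_arm:
  gripper: [1]
  xyz:
    - [-23,7,-7]
  twist: [0]

```text
t: 28.1
eef_pos: [0.2405, 0.1648, 0.3081]
tool_rot: [-0.05, 0.982, 0.137, 0.12]
contact_force: [0.8, 0.0, -0.4]
gripper_width: 1.002
```

>>> move_arm:
  gripper: [1]
  xyz:
    - [-23,7,-7]
  twist: [0]

```text
t: 28.18
eef_pos: [0.2337, 0.1628, 0.305]
tool_rot: [-0.043, 0.984, 0.138, 0.107]
contact_force: [0.4, -0.2, -0.4]
gripper_width: 0.999
```

>>> move_arm:
  gripper: [1]
  xyz:
    - [-23,7,-6]
  twist: [0]

```text
t: 28.27
eef_pos: [0.2264, 0.16, 0.3043]
tool_rot: [-0.036, 0.985, 0.136, 0.095]
contact_force: [-0.2, -1.3, 0.6]
gripper_width: 0.996
```

>>> move_arm:
  gripper: [1]
  xyz:
    - [-23,7,-6]
  twist: [0]

```text
t: 28.35
eef_pos: [0.2183, 0.1594, 0.3016]
tool_rot: [-0.029, 0.987, 0.136, 0.083]
contact_force: [0.2, -0.1, 0.2]
gripper_width: 0.997
```

>>> move_arm:
  gripper: [1]
  xyz:
    - [-23,7,-5]
  twist: [0]

```text
t: 28.43
eef_pos: [0.2098, 0.1578, 0.3016]
tool_rot: [-0.021, 0.988, 0.134, 0.071]
contact_force: [0.8, -0.1, 0.1]
gripper_width: 0.999
```

```bash
python3 mv.py .37 .17 .31
```

```text
[-0.284 -0.337 -0.496  2.435 -0.143  0.87  -1.983] [0.2098 0.1578 0.3016] [-0.0211  0.9882  0.134   0.0706]
lean 8.5 deg toward 24.4; toolx az 15.4 tooly az -74.5 y_z -0.023
to [15.7  3.1  1.4]
in 20 [-25.   2.  -4.] +up [-18.   1. -13.]
in 30 [-24.   6.  -4.] +up [-18.   5. -13.]
in 40 [-22.  10.  -4.] +up [-17.   8. -13.]
in 50 [-20.  14.  -3.] +up [-15.  11. -13.]
```

>>> move_arm:
  gripper: [1]
  xyz:
    - [-20,14,-3]
  twist: [0]

```text
t: 28.52
eef_pos: [0.2093, 0.1476, 0.3016]
tool_rot: [-0.015, 0.989, 0.137, 0.059]
contact_force: [0.3, -0.3, -0.0]
gripper_width: 1.002
```

>>> move_arm:
  gripper: [1]
  xyz:
    - [-20,14,-3]
  twist: [0]

```text
t: 28.6
eef_pos: [0.2108, 0.1336, 0.3003]
tool_rot: [-0.009, 0.989, 0.137, 0.046]
contact_force: [0.7, 0.3, -0.5]
gripper_width: 1.001
```

>>> move_arm:
  gripper: [1]
  xyz:
    - [-22,10,-2]
  twist: [0]

```text
t: 28.68
eef_pos: [0.2079, 0.1241, 0.2997]
tool_rot: [-0.003, 0.99, 0.135, 0.033]
contact_force: [0.7, -0.9, 0.2]
gripper_width: 1.001
```

>>> move_arm:
  gripper: [1]
  xyz:
    - [-22,10,-2]
  twist: [0]

```text
t: 28.77
eef_pos: [0.2049, 0.1153, 0.2986]
tool_rot: [0.003, 0.991, 0.135, 0.02]
contact_force: [0.3, -0.5, 0.3]
gripper_width: 0.996
```

```bash
python3 mv.py .37 .17 .31
```

```text
[-0.12  -0.337 -0.509  2.435 -0.168  0.977 -1.815] [0.2049 0.1153 0.2986] [0.0028 0.9907 0.1347 0.0198]
lean 2.3 deg toward -0.4; toolx az 15.5 tooly az -74.5 y_z 0.011
to [17.4 -0.9 -0.5]
in 20 [-25.   2.  -1.] +up [-20.   2. -11.]
in 30 [-24.   6.  -1.] +up [-19.   5. -11.]
in 40 [-23.  10.  -1.] +up [-18.   8. -11.]
in 50 [-21.  14.  -1.] +up [-16.  11. -11.]
```

>>> move_arm:
  gripper: [1]
  xyz:
    - [-24,-4,-1]
  twist: [0]

```text
t: 28.85
eef_pos: [0.1937, 0.1212, 0.2999]
tool_rot: [0.009, 0.992, 0.122, 0.01]
contact_force: [-0.6, 1.2, -0.5]
gripper_width: 0.996
```

```bash
python3 mv.py .5625 .282 .28|head -3
```

```text
[-0.232 -0.337 -0.464  2.436 -0.146  1.006 -1.921] [0.1937 0.1212 0.2999] [0.0085 0.9924 0.1222 0.01  ]
lean 1.5 deg toward -33.3; toolx az 14.1 tooly az -76.0 y_z 0.019
to [39.6 -6.7  2.6]
```

>>> move_arm:
  gripper: [1,1,1,1,1]
  xyz:
    - [3.6,-0.6,0.2]
    - [7.2,-1.2,0.5]
    - [10.8,-1.8,0.7]
    - [14.4,-2.4,0.9]
    - [18,-3,1.2]
  twist: [-0.1,-0.2,-0.3,-0.4,-0.5]

```text
t: 29.27
eef_pos: [0.358, 0.205, 0.2909]
tool_rot: [0.01, 0.926, 0.378, 0.009]
contact_force: [1.2, 0.3, 0.9]
gripper_width: 0.999
```

```bash
python3 mv.py .5625 .282 .28|head -3
```

```text
[-0.285  0.073 -0.415  2.142  0.067  0.924 -1.535] [0.358  0.205  0.2909] [0.0098 0.9258 0.3777 0.0086]
lean 1.5 deg toward -26.6; toolx az 44.4 tooly az -45.6 y_z 0.025
to [20.   8.8  1.5]
```

>>> move_arm:
  gripper: [1,1,1,1,1]
  xyz:
    - [3.6,1.6,0.3]
    - [7.2,3.2,0.6]
    - [10.8,4.8,0.9]
    - [14.2,6.2,1.1]
    - [17,7.5,1.3]
  twist: [-0.12,-0.24,-0.36,-0.48,-0.6]

```text
t: 29.68
eef_pos: [0.5331, 0.2694, 0.2809]
tool_rot: [0.011, 0.773, 0.635, 0.005]
contact_force: [-0.2, 1.0, 0.6]
gripper_width: 0.998
```

```bash
python3 mv.py .5625 .282 .28|head -3; python3 -c "
from h import *
c=save('wrist','w10.png')
for cam in ('wrist','side'):
  if cam=='side': save('side','side10.png')
  for q in ('marker','mirror_face_centre','lens','mirror_grip','hopper'): print(cam,q,[(round(d['p'],2),np.round(d['centre'],4).tolist()) for d in spot_point(q,cam)[:2]])"
```

```text
[-0.25   0.401 -0.428  1.758  0.218  1.015 -0.958] [0.5331 0.2694 0.2809] [0.0114 0.7727 0.6346 0.0053]
lean 1.4 deg toward -25.8; toolx az 78.8 tooly az -11.2 y_z 0.024
to [1.8 2.6 0.1]
wrist marker []
wrist mirror_face_centre [(0.65, [0.5639, 0.2842, 0.0711])]
wrist lens [(0.88, [0.4374, 0.3047, 0.0692])]
wrist mirror_grip [(0.86, [0.5602, 0.2852, 0.1167])]
wrist hopper [(0.91, [0.5171, 0.0146, -0.0016])]
side marker [(0.77, [0.5197, 0.0601, 0.0679])]
side mirror_face_centre [(0.73, [0.5639, 0.2809, 0.0734])]
side lens [(0.79, [0.44, 0.3057, 0.0695]), (0.67, [0.5602, 0.2806, 0.1159])]
side mirror_grip [(0.84, [0.5624, 0.2835, 0.116])]
side hopper [(0.58, [0.5222, 0.0149, -0.0005])]
```

View pics/w10.png

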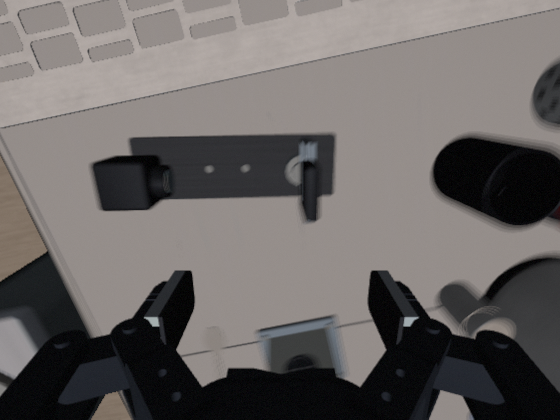

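```bash
cat > unp.py <<'E'
from h import *
c=read_camera('wrist'); R=np.array(c['R']);t=np.array(c['t'])
def unp(u,v,z):
    d=R.T@[(u-c['cx'])/c['fx'],(v-c['cy'])/c['fy'],1]; o=-R.T@t; return o+d*(z-o[2])/d[2]
g=cv2.cvtColor(cv2.imread('pics/w10.png'),cv2.COLOR_BGR2GRAY).astype(float)
def edge(us,v0,v1,sign):
    pts=[]
    for u in us:
        col=cv2.GaussianBlur(g,(5,5),0)[v0:v1,u]; d=np.diff(col)*sign; k=d.argmax()
        if 0<k<len(d)-1:
            den=d[k-1]-2*d[k]+d[k+1]; k=k+.5*(d[k-1]-d[k+1])/den if den else k
        pts.append((u,v0+k+.5))
    return np.array(pts)
for nm,us,v0,v1,s in (('up',range(180,290,5),125,150,-1),('low',range(185,290,5),185,208,1)):
    p=edge(us,v0,v1,s); X=np.array([unp(u,v,.012)[:2] for u,v in p])
    m=np.median(X,0); 
    k=np.polyfit(X[:,0],X[:,1],1); r=X[:,1]-np.polyval(k,X[:,0]); ok=abs(r)<.003; k=np.polyfit(X[ok,0],X[ok,1],1)
    print(nm,np.degrees(np.arctan(k[0])).round(2),k,np.std(r),'y at .5:',np.polyval(k,.5))
for uv in ((304,162),(318,162),(303,220),(318,217)): print(uv,unp(*uv,.131).round(4))
E
python3 unp.py; python3 -c "
import cv2
a=cv2.imread('pics/w10.png')[120:240,260:360];cv2.imwrite('pics/z10.png',cv2.resize(a,(600,720)[:2],interpolation=2)[:600])"
```

```text
up -10.58 [-0.18687232  0.42296961] 5.252178890967093e-05 y at .5: 0.32953344775699406
low -10.34 [-0.18246124  0.34998743] 6.070308469931888e-05 y at .5: 0.25875680593665296
(304, 162) [0.559  0.3077 0.131 ]
(318, 162) [0.569  0.3056 0.131 ]
(303, 220) [0.5504 0.2639 0.131 ]
(318, 217) [0.5622 0.2639 0.131 ]
```

View pics/z10.png

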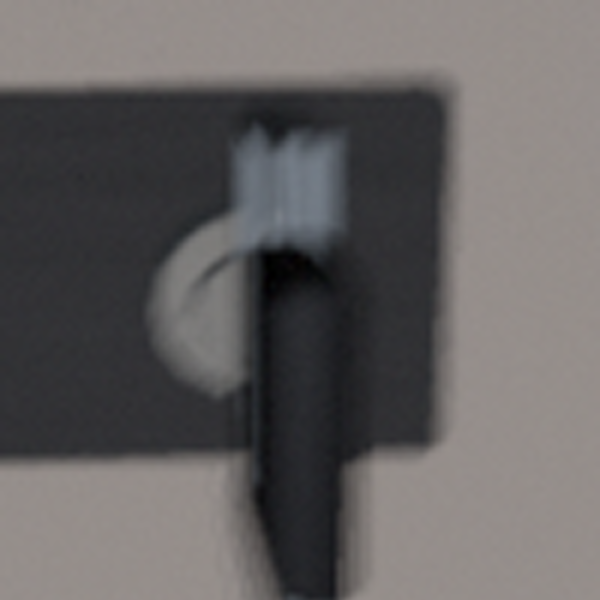

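```bash
python3 mv.py .561 .2833 .174|head -3
```

```text
[-0.251  0.396 -0.427  1.763  0.217  1.014 -0.963] [0.5306 0.2685 0.2816] [0.0122 0.7742 0.6327 0.0053]
lean 1.5 deg toward -27.2; toolx az 78.5 tooly az -11.5 y_z 0.026
to [ 2.1  2.4 10.8]
```

>>> move_arm:
  gripper: [1,1,1,1,1]
  xyz:
    - [1.1,1.2,0.5]
    - [2.1,2.4,1.5]
    - [2.1,2.4,3.5]
    - [2.1,2.4,5]
    - [2.1,2.4,5.5]
  twist: [-0.02,-0.02,-0.02,-0.02,-0.02]

```text
t: 30.75
eef_pos: [0.559, 0.283, 0.2243]
tool_rot: [0.012, 0.768, 0.64, 0.003]
contact_force: [-1.0, -0.5, -0.6]
gripper_width: 0.999
```

```bash
python3 mv.py .561 .2833 .174|head -3; python3 -c "
from h import *
c=save('wrist','w11.png');print(proj(c,[.5622,.2827,.131]))
print([(round(d['p'],2),np.round(d['centre'],4).tolist()) for d in spot_point('mirror_grip','wrist')[:2]])"
```

```text
[-0.277  0.508 -0.405  1.735  0.268  0.943 -0.975] [0.559  0.283  0.2243] [0.0118 0.7679 0.6405 0.0032]
lean 1.4 deg toward -35.0; toolx az 79.7 tooly az -10.3 y_z 0.022
to [0.1 0.1 5. ]
(np.float64(283.6336870977411), np.float64(252.27134488712034))
[(0.9, [0.5606, 0.2854, 0.1113])]
```

View pics/w11.png

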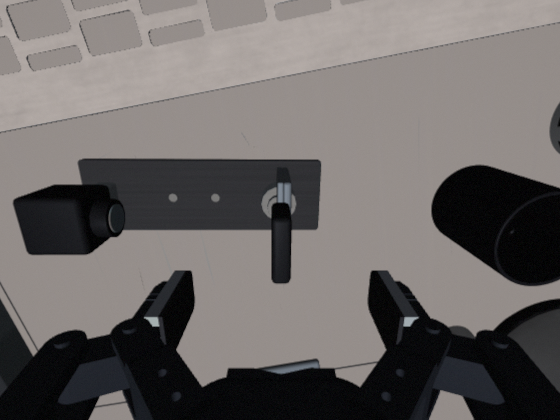

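>>> move_arm:
  gripper: [1,1,1,1,1]
  xyz:
    - [0.2,0.1,1.5]
    - [0.2,0.1,3]
    - [0.2,0.1,4.2]
    - [0.2,0.1,5]
    - [0.2,0.1,5]
  twist: [0,0,0,0,0]

```text
t: 31.27
eef_pos: [0.5617, 0.2843, 0.175]
tool_rot: [0.012, 0.768, 0.64, 0.004]
contact_force: [-0.2, -0.7, 0.0]
gripper_width: 1.0
```

>>> move_arm:
  gripper: [0.3,0.3,0.3,0.3,0.3]
  xyz:
    - [0,0,0]
    - [0,0,0]
    - [0,0,0]
    - [0,0,0]
    - [0,0,0]
  twist: [0,0,0,0,0]
  squeeze: 40

```text
t: 31.68
eef_pos: [0.5627, 0.2851, 0.1774]
tool_rot: [0.012, 0.768, 0.64, 0.006]
contact_force: [1.1, -0.0, 0.1]
gripper_width: 0.312
```

```bash
python3 mv.py .561 .2833 .174|head -3; python3 -c "
from h import *
c=save('wrist','w12.png');print(get_obs()['gripper_width'])"
```

```text
[-0.293  0.567 -0.387  1.76   0.303  0.858 -1.003] [0.5627 0.2851 0.1774] [0.0122 0.7679 0.6404 0.0055]
lean 1.5 deg toward -25.8; toolx az 79.6 tooly az -10.3 y_z 0.026
to [-0.2 -0.1  0.3]
0.3017006223750464
```

View pics/w12.png

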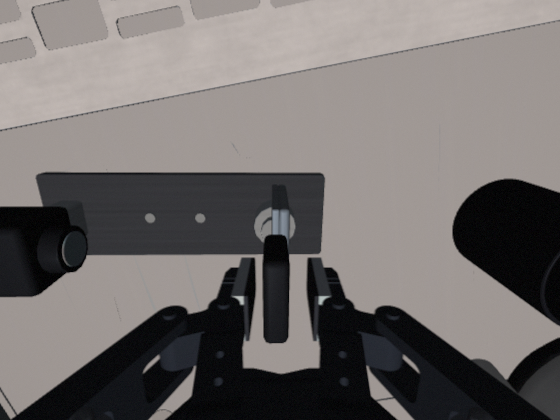

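>>> move_arm:
  gripper: [0.3,0,0,0,0]
  xyz:
    - [-0.1,-0.2,0.2]
    - [-0.1,-0.2,0.2]
    - [-0.1,-0.2,0.2]
    - [-0.1,-0.2,0.2]
    - [-0.1,-0.2,0.2]
  twist: [0,0,0,0,0]

```text
t: 32.15
eef_pos: [0.5599, 0.2841, 0.1746]
tool_rot: [0.012, 0.768, 0.64, 0.004]
contact_force: [-1.0, -0.4, 1.0]
gripper_width: 0.134
```

```bash
python3 mv.py .561 .2833 .174|head -3; python3 -c "
from h import *
c=save('wrist','w13.png');o=get_obs();print(o['gripper_width'],o['contact_force'],o['torque'])"
```

```text
[-0.293  0.568 -0.386  1.768  0.304  0.853 -1.005] [0.5599 0.2841 0.1746] [0.0119 0.768  0.6403 0.0044]
lean 1.5 deg toward -29.8; toolx az 79.6 tooly az -10.4 y_z 0.024
to [-0.1  0.1  0.1]
0.13395817321522321 [-0.842168   -1.66287274  0.509893  ] [-0.07408783  1.0224458   0.00928515]
```

View pics/w13.png

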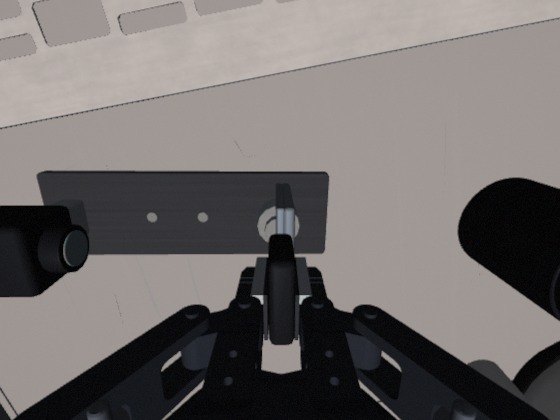

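>>> move_arm:
  gripper: [0,0,0,0,0]
  xyz:
    - [0,0,0]
    - [0,0,0]
    - [0,0,0]
    - [0,0,0]
    - [0,0,0]
  twist: [-0.08,-0.16,-0.24,-0.32,-0.4]

```text
t: 32.62
eef_pos: [0.5598, 0.2841, 0.1746]
tool_rot: [0.013, 0.624, 0.781, 0.002]
contact_force: [-2.7, 0.3, 1.2]
gripper_width: 0.133
```

>>> move_arm:
  gripper: [0,0,0,0,0]
  xyz:
    - [0,0,0]
    - [0,0,0]
    - [0,0,0]
    - [0,0,0]
    - [0,0,0]
  twist: [-0.08,-0.16,-0.24,-0.32,-0.378]

```text
t: 33.03
eef_pos: [0.5596, 0.2841, 0.1746]
tool_rot: [0.013, 0.466, 0.885, -0.001]
contact_force: [-3.3, -1.4, 1.5]
gripper_width: 0.134
```

```bash
python3 mv.py .561 .2833 .174|head -3; python3 -c "
from h import *
c=save('wrist','w14.png');o=get_obs();print(o['gripper_width'],o['contact_force'],o['torque'])
for cam in ('wrist','side','top'):
  if cam!='wrist': save(cam,cam+'14.png')
  for q in ('sight','marker','mirror_face_centre','mirror_grip'): print(cam,q,[(round(d['p'],2),np.round(d['centre'],4).tolist()) for d in spot_point(q,cam)[:2]])"
```

```text
[-0.164  0.604 -0.569  1.758  0.434  0.894 -0.326] [0.5596 0.2841 0.1746] [ 1.250e-02  4.660e-01  8.847e-01 -5.000e-04]
lean 1.4 deg toward -30.3; toolx az 124.4 tooly az 34.5 y_z 0.011
to [-0.1  0.1  0.1]
0.13235624925605755 [-2.00270177 -1.98496713  3.14119319] [-0.18979235  1.09868598 -0.07068143]
wrist sight []
wrist marker []
wrist mirror_face_centre [(0.75, [0.5637, 0.2879, 0.0684])]
wrist mirror_grip [(0.93, [0.5597, 0.2862, 0.1152])]
side sight []
side marker [(0.67, [0.52, 0.0583, 0.0711])]
side mirror_face_centre [(0.71, [0.3951, 0.0194, 0.0029]), (0.63, [0.5628, 0.2809, 0.0716])]
side mirror_grip [(0.56, [0.5599, 0.2818, 0.1147])]
top sight []
top marker [(0.9, [0.5179, 0.0593, 0.0728])]
top mirror_face_centre [(0.87, [0.5636, 0.2829, 0.0703]), (0.45, [0.5167, 0.0135, 0.0008])]
top mirror_grip [(0.62, [0.5609, 0.2822, 0.1133])]
```

View pics/w14.png

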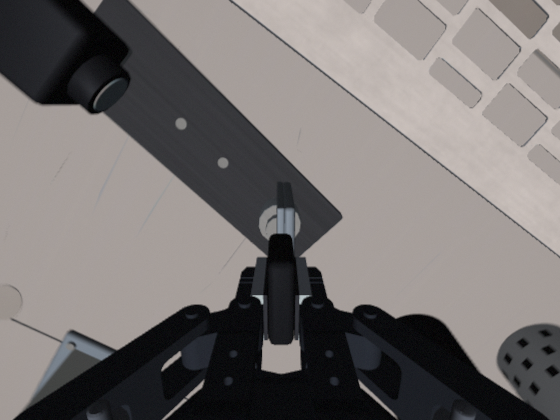

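View pics/side14.png

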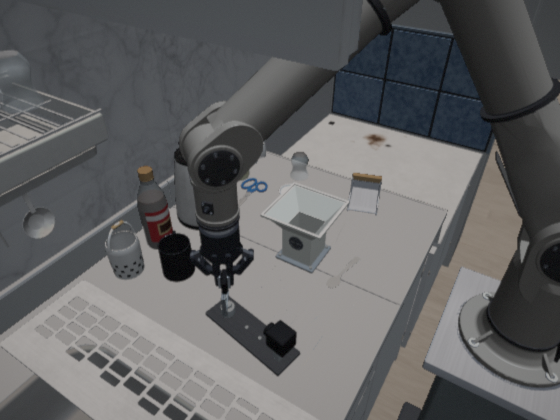

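>>> move_arm:
  gripper: [0,0,0,0,0]
  xyz:
    - [0,0,0]
    - [0,0,0]
    - [0,0,0]
    - [0,0,0]
    - [0,0,0]
  twist: [0,0,0,0,0]

```text
t: 34.2
eef_pos: [0.5597, 0.2841, 0.1746]
tool_rot: [0.013, 0.468, 0.884, -0.001]
contact_force: [-4.9, -2.5, 3.1]
gripper_width: 0.13
```

```bash
python3 -c "
from h import *
o,R=st();print(o['contact_force'],o['gripper_width'],o['joint_vel'])
save('top','top15.png')
for q in ('black_mug','shaker','sauce_dish','teaspoon','glass','scissors','tray_grip','tray_lip','walnut1'): print(q,[(round(d['p'],2),np.round(d['centre'],3).tolist()) for d in spot_point(q,'top')[:3]])"
```

```text
[-0.166  0.603 -0.567  1.759  0.433  0.894 -0.331] [0.5597 0.2841 0.1746] [ 1.280e-02  4.681e-01  8.836e-01 -6.000e-04]
lean 1.5 deg toward -30.6; toolx az 124.2 tooly az 34.2 y_z 0.011
[-4.88079072 -2.53194329  3.12182825] 0.1297871568259603 [ 5.41915002e-04 -7.47780555e-05 -1.90945575e-04  6.85656856e-04
 -3.84687348e-04  1.42812555e-03  1.45968025e-03]
black_mug [(0.69, [0.761, 0.223, -0.002])]
shaker [(0.89, [0.73, 0.06, 0.003])]
sauce_dish [(0.87, [0.674, -0.188, 0.004]), (0.32, [0.732, 0.063, 0.002])]
teaspoon [(0.83, [0.395, 0.022, 0.002]), (0.46, [0.561, 0.282, 0.115])]
glass [(0.64, [0.711, -0.302, 0.001])]
scissors [(0.59, [0.79, -0.108, 0.002])]
tray_grip [(0.65, [0.473, -0.285, 0.084])]
tray_lip [(0.98, [0.451, -0.216, 0.008])]
walnut1 [(0.67, [0.519, 0.027, 0.018]), (0.53, [0.542, -0.001, 0.018]), (0.48, [0.493, 0.01, 0.02])]
```

View pics/top15.png

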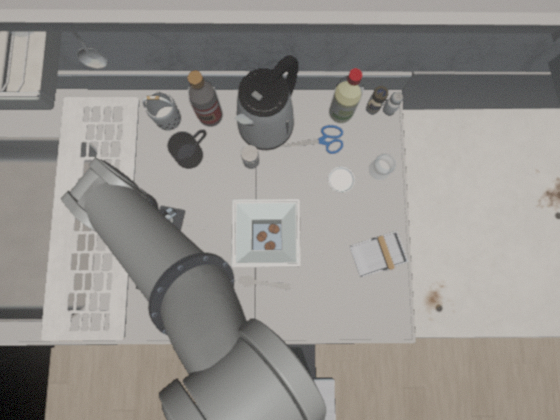

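```bash
python3 -c "
from h import *
print(hand_in())"
```

```text
the job is handed in; nothing more can be done
None
```

I finished the task and handed it in at about 34 s. I don't know the verdict, because `hand_in()` reports none.

- **Walnuts:** I gripped the tray's bar with the tool leaning about 41°, carried it level to the hopper and twisted it to pour. The last top picture shows all three walnuts in the hopper.
- **Tray:** It stands empty and upright where it was, and I let go of it. The handle bar measured 2 mm or less from its first position. The lip's last reading was about 5 mm off in y, which is about as accurate as that detector gets.
- **Mirror:** I hold the tab with 40 N, with the measured gripper opening matching the 12 mm tab. I turned it 44.65°, which is the angle I calculated from the measured stand, pivot and marker positions. The arm was still, and the contact force was about 6 N.
- **Sight line not seen directly:** The `sight` query found nothing in any camera, so the mirror angle rests on that calculation. I estimate it is within about half a degree of turn, or a few millimetres at the marker.
- **Other things:** All six bystanders measured within about 6 mm of where they started, and nothing in the pictures looks moved.

The move commands cannot tilt the tool directly. I got the lean, and later undid it, by pushing the arm against its reach limits. During that, one reading showed 29 N at the very top of its reach, with nothing touched in view. It was gone on the next move.

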